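# Dry rock cores under the bell jar

### The job

Start the vacuum dryer for the rock cores waiting on the bench: set every core on the steel plate well inside the gasket ring, cover them with the bell jar seated squarely and centred on the gasket, and set the thermostat (left dial) to 60 and the timer (right dial) to 8 hours. Only once the jar is on, open the vacuum valve half way, to its 45-degree mark and never far beyond it, so that the air is drawn off slowly. Leave the other things on the bench where they are.

Things in the scene. Friction and masses are not known exactly. Their poses are not given: they have to be found in the camera images.
- dryer: vacuum dryer, fixed: white housing 250 mm deep (x), 480 wide (y), deck 70 mm high; origin under its centre, x to its back (away from the robot), y to its left. Left on the deck a round steel plate; right the two dials in front and, behind them, a pipe along y (top 96 mm over the bench) with the ball valve and a gauge (24 mm radius, 75 mm to the left of the valve axis, top at 123 mm)
- plate (a point): centre of the steel plate's top face, 78 mm over the bench; axes as the dryer's. Plate 236 mm in diameter, 8 mm proud of the deck, flat; the dull red flat gasket is a ring flush in it, from 82 to 112 mm radius. No wall or lip
- thermostat (a joint): left dial (the one nearer the plate), rad, 0 to 4.712 (270 degrees), grows clockwise from above; even scale of eleven white ticks from 0 to 100 (0.4712 rad per 10; long ticks at 0, 50, 100): 60 is at 2.827. 0 points 135 degrees counter-clockwise of the dryer's +x, 50 along +x. Stiff (0.05 N m), stays where left; starts between 0 and 35
- timer (a joint): right dial, 100 mm to the right of the thermostat, the same kind of knob, rad, 0 to 4.712 (270 degrees), grows clockwise from above; even scale of thirteen white ticks from 0 to 12 hours (0.3927 rad per hour; long ticks at 0, 6, 12): 8 hours is at 3.142; 0 points as on the thermostat. Stiff (0.05 N m), does not run back; starts between 0 and 3 hours
- thermostat_grip (a point): on the thermostat's axis at grip height, 100 mm over the bench; x axis the way the pointer points, z up. Black knob: round skirt of 29 mm radius, top 78 mm over the bench; on it an upright bar grip 52 mm long (along the pointer), 14 mm wide, up to 110 mm over the bench; a white line on its top runs from the axis to the pointer end
- timer_grip (a point): the same point on the timer's knob, of the same shape and sizes
- valve (a joint): opening of the vacuum ball valve, rad: 0 closed (start, at most 0.08), 0.785 half open, 1.571 fully open; grows counter-clockwise seen from above. It turns stiffly (0.12 N m) and stays where it is left
- valve_axis (a point): point on the valve's vertical axis, 120 mm over the bench; axes as the dryer's
- valve_grip (a point): middle of the lever's black grip, 66 mm from the valve axis, 121 mm over the bench; x axis points back to the valve axis. Grip 72 mm long (20 to 92 mm from the axis), 14 mm wide, 112 to 130 mm over the bench, free below. Closed it points along the dryer's -x (front), fully open along -y (right); white ticks on the deck mark closed, half, open
- jar: clear plastic bell jar, about 0.55 kg: grey foot ring 204 mm outer, 176 mm inner diameter, 10 mm high; clear body of 93 mm outer, 88 mm inner radius up to 83 mm, tapering to a flat top of 52 mm radius at 115 mm (free height inside 109 mm); black knob on top. Origin at the centre of its underside, z up. Starts on the bench left of the dryer
- jar_knob (a point): centre of the jar's knob, 137 mm over the jar's underside: an upright black cylinder 36 mm in diameter and 36 mm high (119 to 155 mm over the underside), on the jar's axis
- core1: grey-brown drill core of rock, a solid cylinder 48 mm in diameter and 60 mm long, about 0.28 kg, standing on end on the bench at the start, to the right of the dryer; origin at its centre, z along its axis. All cores are alike. None if this core is absent today
- core2: grey-brown drill core of rock, a solid cylinder 48 mm in diameter and 60 mm long, about 0.28 kg, standing on end on the bench at the start, to the right of the dryer; origin at its centre, z along its axis. All cores are alike. None if this core is absent today
- core3: grey-brown drill core of rock, a solid cylinder 48 mm in diameter and 60 mm long, about 0.28 kg, standing on end on the bench at the start, to the right of the dryer; origin at its centre, z along its axis. All cores are alike. None if this core is absent today
- core4: grey-brown drill core of rock, a solid cylinder 48 mm in diameter and 60 mm long, about 0.28 kg, standing on end on the bench at the start, to the right of the dryer; origin at its centre, z along its axis. All cores are alike. None if this core is absent today
- wash_bottle: bystander: white wash bottle, 64 mm in diameter, 185 mm high, loose; origin under its centre
- beaker: bystander: glass beaker, 70 mm in diameter, 90 mm high, loose; origin under its centre
- mortar: bystander: white porcelain mortar bowl, 110 mm in diameter, 50 mm high, loose; origin under its centre
Mind the look-alikes: they are no part of the job. Leave any orange look-alike of the core1 alone.

How it is judged (in metres and radians):
On the way, in this order (a step that is already met when the one before it is completed fails the run):
1. every core rests on the plate inside the gasket ring, let go (horizontal distance between each of core1, core2, core3, core4 and plate below 0.066 m and z of core1 in the frame of plate between 0.018 and 0.036 m and linear speed of each of core1, core2, core3, core4 below 0.05 m/s and contact force between each of core1, core2, core3, core4 and the fingers below 0.3 N and z of core2 in the frame of plate between 0.018 and 0.036 m and z of core3 in the frame of plate between 0.018 and 0.036 m and z of core4 in the frame of plate between 0.018 and 0.036 m), for 0.2 s.
2. the bell jar stands centred on the gasket over the cores, let go, with the valve still closed (horizontal distance between jar and plate below 0.01 m and z of jar in the frame of plate between -0.004 and 0.004 m and angle between jar's own z axis and vertical below 0.05 rad and contact force between jar and the fingers below 0.3 N and horizontal distance between each of core1, core2, core3, core4 and plate below 0.078 m and z of core1 in the frame of plate between 0.018 and 0.036 m and z of core2 in the frame of plate between 0.018 and 0.036 m and z of core3 in the frame of plate between 0.018 and 0.036 m and z of core4 in the frame of plate between 0.018 and 0.036 m and value of joint valve below 0.2 rad), for 0.2 s.
3. with the jar on, the valve is half open (horizontal distance between jar and plate below 0.01 m and z of jar in the frame of plate between -0.004 and 0.004 m and angle between jar's own z axis and vertical below 0.05 rad and contact force between jar and the fingers below 0.3 N and value of joint valve between 0.665 and 0.905 rad and velocity of joint valve between -0.05 and 0.05 rad/s), for 0.2 s.
At the end, for the whole second after the job is handed in: every core rests on the plate with its centre within 78 mm of the plate's centre (under the jar); the jar stands level on the plate, centred within 10 mm; the thermostat reads 60 within 2 and the timer 8 hours within a quarter (0.095 rad each); the valve stands at 45 degrees within 7; all let go (all of step 3 and horizontal distance between each of core1, core2, core3, core4 and plate below 0.078 m and z of core1 in the frame of plate between 0.018 and 0.036 m and z of core2 in the frame of plate between 0.018 and 0.036 m and z of core3 in the frame of plate between 0.018 and 0.036 m and z of core4 in the frame of plate between 0.018 and 0.036 m and value of joint thermostat between 2.7324 and 2.9224 rad and value of joint timer between 3.0466 and 3.2366 rad); the robot touches nothing.
It fails at once if the valve is opened past 65 degrees (value of joint valve above 1.135 rad).
It fails at once if the wash bottle is pushed more than 25 mm or tipped (distance of wash_bottle from where it was at the start of the episode above 0.025 m or angle between wash_bottle's own z axis and vertical above 0.5 rad).
It fails at once if the beaker is pushed more than 25 mm or tipped (distance of beaker from where it was at the start of the episode above 0.025 m or angle between beaker's own z axis and vertical above 0.5 rad).
It fails at once if the mortar is pushed more than 25 mm or tipped (distance of mortar from where it was at the start of the episode above 0.025 m or angle between mortar's own z axis and vertical above 0.5 rad).
Of core1, core2, core3, core4 only 2 to 4 are there at a start; the rules pass over those that are not, and their reading is None.
At some moment in a run one of core1, core2, core3, core4 may be knocked a few centimetres aside while the robot is not near it.
Once in a run the grip may slacken for a moment while it holds something.
It also fails if it takes over 210 s, if anything falls off the work surface, if the arm or the gripper's body presses on something with over 40 N, if the wrist force passes 120 N, or if a joint passes its speed limit or range.

### The arm

A 6-joint arm with a two-finger parallel gripper is mounted at the origin on the work surface. World frame = base frame: x ahead of the robot, y to its left, z up, the work surface at z = 0. Lengths are in m, angles in degrees, forces in N, time in s.
With the tool pointing down it reaches from about 0.25 to 0.725 m from the base axis. Payload 9.7 kg.
Tool frame: the origin (TCP) lies on the centre line of the jaws, within the pads' length; the fingertips stand 22 mm ahead of it and the grasp point (between the pads) lies 3 mm ahead of it; z points along the fingers, y is the direction in which the jaws open and shut (so a half turn about z gives the same grasp; the last joint's range is limited). The gripper opens to 85 mm and grips with 20 to 120 N. Pads are 22 mm wide; open, the fingers measure 114 mm over their backs; the gripper's body (76 mm by 85 mm) begins 54 mm behind the grasp point. The pads swing forward as they close: fully open they stand 13 mm farther back than shut.
Start: joints at [64.973, 4.979, 10.078, 95.1, 0, 90], TCP at [0.233, 0.498, 0.253] pointing down, gripper open.
Joint ranges: [-179.16, 179.16], [-48.56, 103.87], [-65.8, 70.77], [-126.05, 130.52], [-82.76, 87.17], [-180, 180]. Speed limits (degrees/s): [127.2, 127.2, 147.25, 180, 180, 180].

### API

Orientations are given as [roll, pitch, yaw] about the fixed x, y, z axes, in that order (R = Rz(yaw) Ry(pitch) Rx(roll)).
In Python, from workcell import monitor, eyes, job gives the robot as it stands. The module is installed in compiled form; this text tells all that it offers.
- The arm moves only by the tool drive_tool, never from a script. Its argument "plan" is a list of rows, each a list of 3 entries, a list of its own where there are three numbers: the opening, from 0 (shut) to 1 (fully open), then the shift along the world's x, y, z in m, then the turn about the world's z in degrees. In form: [[gripper, [x, y, z], yaw], ...]. A call has 1 to 10 rows; each row shifts and turns the commanded pose from where the row before left it; what a row does not reach is not made up. A row lasts 1/8 s, in which the tool goes at most 62.5 mm and 10.7 degrees, less where a joint would pass 70% of its speed; a pose out of reach is approached as far as the arm can. A call is refused whole if a number of a shift passes 0.0625 or a number of a turn 10.7, either way. A call with a gripper value outside its range is refused whole. The fingers move at their own pace and stop on an object; "grip_force" is the grip in N (left out, the last holds). Time passes only in rows, so rows that do not move let the fingers close. It gives the time, the measured TCP pose, the force and the opening at its end, in the units of the state.
- monitor.get_obs(): the state, without advancing time (a new reading comes with each control period).
- eyes.camera(name): name is "scene" or "top"; returns (picture, depth): 400x640x3 uint8, red, green, blue; 400x640 float32, m along the optical axis (not along the pixel's ray), 0 where there is no reading.
- eyes.camera_params(name): a dict with "fx", "fy", "cx", "cy" (pixels), "dist_coeffs" ([k1, k2, p1, p2, k3] as OpenCV has them; the pictures are not rectified), "extrinsics" (4x4, takes a point from world to camera coordinates). Camera axes: x right, y down, z forward; pixel columns grow to the right and rows downward; lengths in m; the calibration is good to about 2 mm. A picture is of the moment at which its call begins. camera_params takes no time and is no camera call.
- job.job_done(): hands the job in, once; it reports no verdict.
The state is a dict: "time": time; "q": joint angles; "qd": joint speeds; "joint_efforts": joint torques, N m; "ee_pos": TCP position; "tcp_rot": TCP orientation; "wrist_force": force on the tool from outside, world axes, zero at the start; "torque": the same for the moment, N m; "opening": finger opening in m.
Only numpy, scipy, OpenCV 4.12 (cv2) and the standard library are available. Lean on these libraries where they do the work, as an engineer would, in place of code of your own. Each camera call takes 0.05 s, during which the arm holds its last target.

## Working session

There is one attempt and no reset: what is moved stays moved. The work goes in short steps, Python scripts to look and compute and a tool call to move; the robot and the scene stay as the last step left them, time stands still between calls to the robot, and variables do not carry over. Pictures are saved under pics/ and viewed, and the job is handed in when it is done.

Besides the shell and the picture viewer there is one more tool, called after "Emit:" by a JSON object that holds its "op" and its "data". drive_tool: Moves the arm, as the interface text tells. Its arguments: {"type":"object","properties":{"plan":{"type":"array","items":{"type":"array"}},"grip_force":{"type":"number"}},"required":["plan"]}

```bash
mkdir -p pics
cat > h.py <<'E'
import numpy as np, cv2
from workcell import monitor, eyes, job
def snap(name,tag):
    p,d=eyes.camera(name); cv2.imwrite(f'pics/{tag}.png',p[:,:,::-1]); np.save(f'pics/{tag}_d.npy',d); return p,d
def ray(name,uv):
    c=eyes.camera_params(name);K=np.array([[c['fx'],0,c['cx']],[0,c['fy'],c['cy']],[0,0,1.]])
    n=cv2.undistortPoints(np.array(uv,float).reshape(-1,1,2),K,np.array(c['dist_coeffs'],float))[:,0]
    E=np.array(c['extrinsics']);R=E[:3,:3];t=E[:3,3]
    return -R.T@t,(np.c_[n,np.ones(len(n))]@R),
def onz(name,uv,z):
    o,r=ray(name,uv); return o+r*((z-o[2])/r[:,2])[:,None]
def proj(name,P):
    c=eyes.camera_params(name);K=np.array([[c['fx'],0,c['cx']],[0,c['fy'],c['cy']],[0,0,1.]])
    E=np.array(c['extrinsics']);rv=cv2.Rodrigues(E[:3,:3])[0]
    return cv2.projectPoints(np.array(P,float).reshape(-1,1,3),rv,E[:3,3],K,np.array(c['dist_coeffs'],float))[0][:,0]
def cloud(name,d):
    v,u=np.mgrid[:400,:640]; o,r=ray(name,np.c_[u.ravel(),v.ravel()])
    return (o+r*d.ravel()[:,None]).reshape(400,640,3)
def st():
    s=monitor.get_obs(); print({k:np.round(s[k],3).tolist() for k in('time','ee_pos','tcp_rot','wrist_force','opening')}); return s
E
python3 - <<'E'
from h import *
for n in('scene','top'):
    snap(n,n+'0'); c=eyes.camera_params(n); E=np.array(c['extrinsics']); print(n,c['fx'],c['cx'],c['cy'],c['dist_coeffs'],(-E[:3,:3].T@E[:3,3]).round(3),E.round(2).tolist())
st()
E
```

```text
scene 429.7725581407527 319.6987133687967 199.3212996558627 [-0.09455559  0.          0.          0.          0.        ] [ 1.154 -0.615  1.415] [[0.67, 0.74, 0.01, -0.34], [0.64, -0.57, -0.52, -0.35], [-0.38, 0.36, -0.85, 1.86], [0.0, 0.0, 0.0, 1.0]]
top 398.88193365890083 322.5987615321928 200.913124772948 [-0.04343278  0.          0.          0.          0.        ] [ 0.334 -0.07   1.297] [[0.12, -0.99, 0.0, -0.11], [-0.97, -0.12, -0.2, 0.58], [0.2, 0.02, -0.98, 1.21], [0.0, 0.0, 0.0, 1.0]]
{'time': 0.1, 'ee_pos': [0.233, 0.498, 0.253], 'tcp_rot': [-179.931, 0.0, 154.977], 'wrist_force': [0.127, 0.53, 1.281], 'opening': 0.085}
```

View pics/scene0.png

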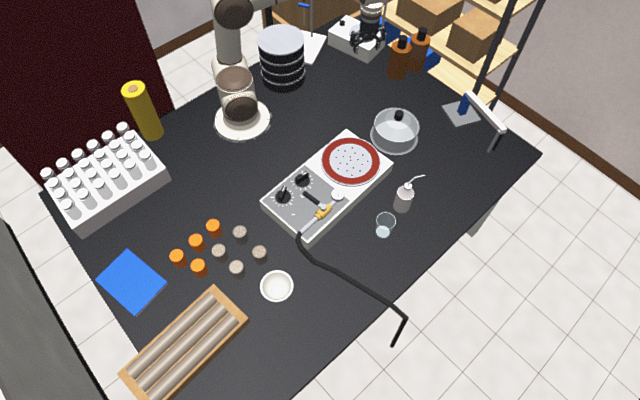

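View pics/top0.png

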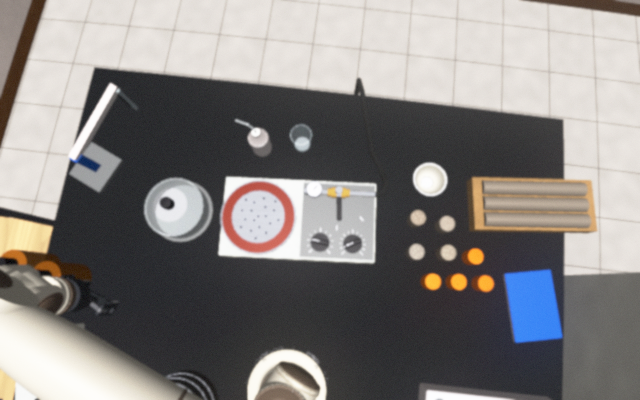

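Two overview pictures: four grey cores in top at (418,217), (447,223), (417,252), (448,253). Four orange look-alikes sit at (432,282), (459,282), (486,284), (476,256), with long cores in a wooden tray (not ours). The jar is at (180,210) in top and the dryer plate at (258,216). Next I measure and check in crops.

Run:
```python
from h import *
for n in('top','scene'):
    p=cv2.imread(f'pics/{n}0.png');d=np.load(f'pics/{n}0_d.npy');C=cloud(n,d);hsv=cv2.cvtColor(p,cv2.COLOR_BGR2HSV);np.save(f'pics/{n}_C.npy',C)
    # cores : top height ~0.06, low saturation
    m=((abs(C[...,2]-0.06)<0.01)&(hsv[...,1]<110)&(p.max(2)>90)&(C[...,1]<-0.15)).astype(np.uint8)
    k,l,s,c=cv2.connectedComponentsWithStats(m)
    for i in range(1,k):
        if s[i,4]>30: print(n,'core?',c[i].round(1),s[i,4],onz(n,c[i],0.06)[0].round(4),C[l==i].mean(0).round(4))
    # gasket
    m=(((hsv[...,0]<8)|(hsv[...,0]>172))&(hsv[...,1]>110)&(abs(C[...,2]-0.078)<0.015)).astype(np.uint8)
    k,l,s,c=cv2.connectedComponentsWithStats(m);i=1+s[1:,4].argmax()
    ct=max(cv2.findContours((l==i).astype(np.uint8),cv2.RETR_EXTERNAL,cv2.CHAIN_APPROX_NONE)[0],key=len)[:,0]
    P=onz(n,ct,0.078); (cx,cy),r=cv2.minEnclosingCircle(P[:,:2].astype(np.float32)*1000); A=np.c_[2*P[:,:2],np.ones(len(P))];x=np.linalg.lstsq(A,(P[:,:2]**2).sum(1),rcond=None)[0]
    print('gasket',s[i,4],x[:2].round(4),np.sqrt(x[2]+x[:2]@x[:2]).round(4),'depth z',C[l==i][:,2].mean().round(4))
    # black knob of jar: z around .155
    m=((abs(C[...,2]-0.155)<0.012)&(p.max(2)<70)).astype(np.uint8)
    k,l,s,c=cv2.connectedComponentsWithStats(m)
    for i in range(1,k):
        if s[i,4]>30: print(n,'knob?',c[i].round(1),s[i,4],onz(n,c[i],0.155)[0].round(4),C[l==i].mean(0).round(4))
p=cv2.imread('pics/top0.png');cv2.imwrite('pics/t_dry.png',cv2.resize(p[170:270,210:385],None,fx=4.5,fy=4.5,interpolation=cv2.INTER_CUBIC))
cv2.imwrite('pics/t_core.png',cv2.resize(p[195:305,395:505],None,fx=5,fy=5,interpolation=cv2.INTER_CUBIC))
p=cv2.imread('pics/scene0.png');cv2.imwrite('pics/s_dry.png',cv2.resize(p[125:245,255:400],None,fx=5,fy=5,interpolation=cv2.INTER_CUBIC))
```

```text
top core? [535.8 203.9] 4133 [ 0.6591 -0.7202  0.06  ] [ 0.6587 -0.7193  0.0628]
top core? [363.3 186.2] 32 [ 0.6495 -0.164   0.06  ] [ 0.6475 -0.1634  0.0682]
top core? [362.7 203.4] 36 [ 0.5935 -0.1676  0.06  ] [ 0.5918 -0.167   0.068 ]
top core? [361.  212.8] 36 [ 0.563  -0.1655  0.06  ] [ 0.5615 -0.1648  0.0687]
top core? [371.9 215.7] 43 [ 0.5578 -0.2004  0.06  ] [ 0.5563 -0.1995  0.0681]
top core? [417.6 217. ] 190 [ 0.5709 -0.3441  0.06  ] [ 0.571  -0.3441  0.0597]
top core? [446.3 223.1] 179 [ 0.5627 -0.4357  0.06  ] [ 0.5628 -0.4357  0.06  ]
top core? [366.  238.6] 152 [ 0.4837 -0.1894  0.06  ] [ 0.4828 -0.1885  0.0682]
top core? [416.3 251.2] 194 [ 0.4636 -0.3482  0.06  ] [ 0.4636 -0.3481  0.0604]
top core? [447.6 252.2] 186 [ 0.4721 -0.4452  0.06  ] [ 0.4721 -0.4453  0.0599]
top core? [363.4 258.6] 86 [ 0.4214 -0.1876  0.06  ] [ 0.4209 -0.1869  0.0673]
top core? [434.1 390.2] 73 [ 0.065  -0.4326  0.06  ] [ 0.0652 -0.4324  0.0608]
top core? [491.  394.2] 108 [ 0.072  -0.6006  0.06  ] [ 0.0719 -0.6007  0.06  ]
gasket 1424 [0.5106 0.1524] 0.107 depth z 0.079
top knob? [166.2 
[... 689 characters left out ...]
276 -0.3445  0.0531]
scene core? [182.5 346.1] 4262 [ 0.6637 -0.7197  0.06  ] [ 0.6637 -0.7175  0.0618]
scene core? [ 10.3 376.8] 145 [ 0.3892 -1.1972  0.06  ] [ 0.3882 -1.1975  0.0596]
gasket 830 [0.5079 0.1579] 0.1081 depth z 0.082
scene knob? [62.8 29.7] 642 [-0.9376 -0.3606  0.155 ] [-0.9404 -0.356   0.1548]
scene knob? [502.5  24.8] 31 [0.4542 1.2411 0.155 ] [0.4541 1.2415 0.1547]
scene knob? [399.8  53.4] 43 [0.2719 0.6912 0.155 ] [0.2707 0.6929 0.1534]
scene knob? [282.  65.] 140 [-0.012   0.2505  0.155 ] [-0.0142  0.2522  0.1527]
scene knob? [242.6 111.7] 121 [ 0.093  -0.0379  0.155 ] [ 0.0937 -0.0382  0.1558]
scene knob? [398.6 114.1] 52 [0.5116 0.4141 0.155 ] [0.5114 0.4144 0.1546]
```

View pics/t_dry.png

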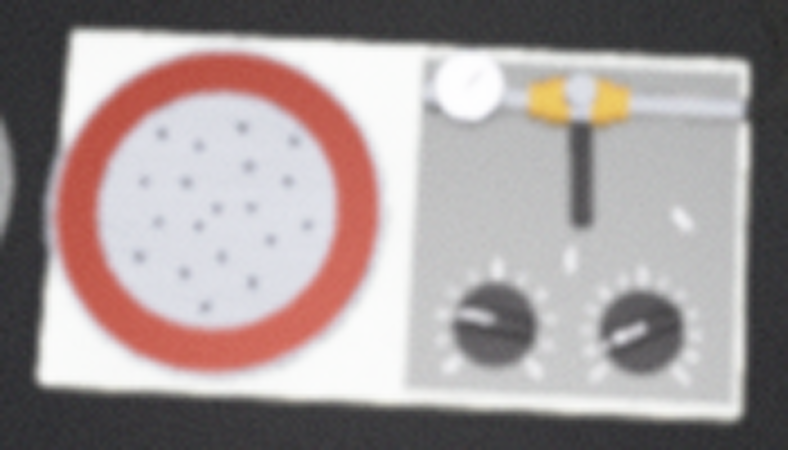

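View pics/t_core.png

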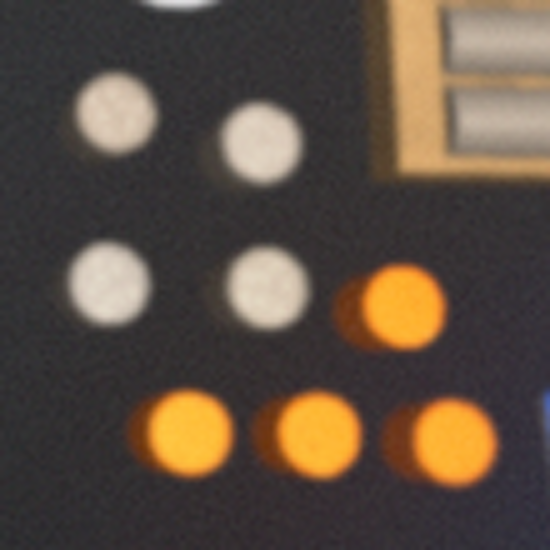

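View pics/s_dry.png

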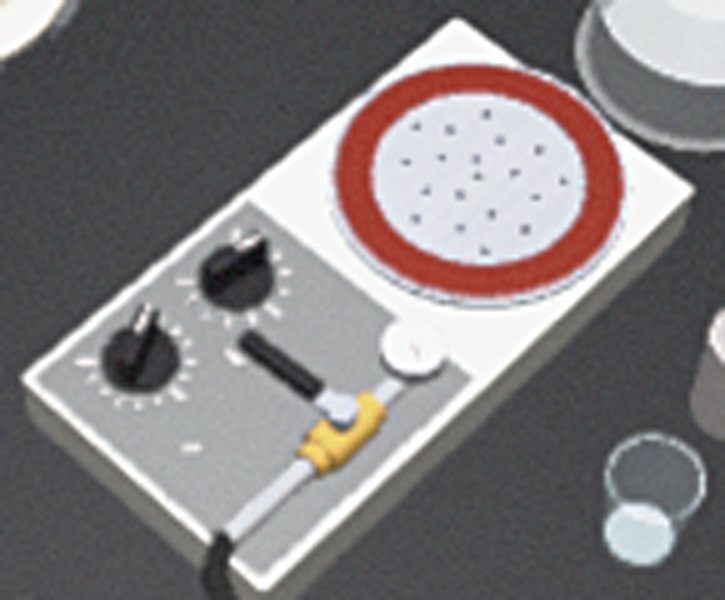

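Run:
```python
from h import *
def circ(P):
    A=np.c_[2*P[:,:2],np.ones(len(P))];x=np.linalg.lstsq(A,(P[:,:2]**2).sum(1),rcond=None)[0];return x[:2].round(4),np.sqrt(x[2]+x[:2]@x[:2]).round(4)
for n in('top','scene'):
    p=cv2.imread(f'pics/{n}0.png');C=np.load(f'pics/{n}_C.npy');hsv=cv2.cvtColor(p,cv2.COLOR_BGR2HSV)
    m=(((hsv[...,0]<10)|(hsv[...,0]>170))&(hsv[...,1]>100)&(np.hypot(C[...,0]-.51,C[...,1]-.155)<.14)).astype(np.uint8)
    cs,_=cv2.findContours(m,cv2.RETR_CCOMP,cv2.CHAIN_APPROX_NONE)
    for c in cs:
        if len(c)>80: print(n,'gasket',len(c),*circ(onz(n,c[:,0],.078)))
    # dials : dark within deck
    near=(C[...,0]>.35)&(C[...,0]<.66)&(C[...,1]<0.03)&(C[...,1]>-.26)&(C[...,2]>.06)
    m=(near&(p.max(2)<110)).astype(np.uint8)
    k,l,s,c=cv2.connectedComponentsWithStats(m)
    for i in range(1,k):
        if s[i,4]>40: print(n,'dark',c[i].round(1),s[i].tolist(),'@.078',onz(n,c[i],.078)[0].round(4),'@.121',onz(n,c[i],.121)[0].round(4))
    m=(near&(hsv[...,0]>15)&(hsv[...,0]<35)&(hsv[...,1]>120)).astype(np.uint8)
    vv,uu=np.nonzero(m);print(n,'yellow',uu.mean(),vv.mean(),onz(n,[uu.mean(),vv.mean()],.09))
    m=((C[...,2]>.113)&(C[...,2]<.135)&near).astype(np.uint8);k,l,s,c=cv2.connectedComponentsWithStats(m)
    for i in range(1,k):
        if s[i,4]>15:print(n,'high',c[i].round(1),s[i,4],C[l==i].mean(0).round(4))
co=onz('top',[[226,176.7],[376.2,183.3],[374.9,262.9],[218.4,255.1]],.07);print(co.round(4),co.mean(0))
co=onz('scene',[[255+457/5,125+17/5],[255+695/5,125+190/5],[255+263/5,125+588/5],[255+23/5,125+378/5]],.07);print(co.round(4),co.mean(0))
```

```text
top gasket 196 [0.5105 0.1524] 0.1076
top gasket 155 [0.5108 0.1523] 0.0865
top dark [381.8 190.1] [376, 184, 12, 13, 83] @.078 [ 0.6395 -0.2216  0.078 ] @.121 [ 0.6288 -0.2162  0.121 ]
top dark [338.8 207.6] [337, 198, 4, 22, 72] @.078 [ 0.5674 -0.0938  0.078 ] @.121 [ 0.5592 -0.093   0.121 ]
top dark [320.3 242.1] [312, 234, 17, 16, 168] @.078 [ 0.454  -0.0499  0.078 ] @.121 [ 0.4498 -0.0506  0.121 ]
top dark [353.  243.1] [344, 236, 17, 16, 172] @.078 [ 0.4631 -0.1495  0.078 ] @.121 [ 0.4586 -0.1467  0.121 ]
top yellow 337.9230769230769 192.5934065934066 [[ 0.61194222 -0.08554747  0.09      ]]
top high [313.7 188.7] 196 [ 0.6076 -0.011   0.1228]
top high [338.6 202. ] 164 [ 0.575  -0.0903  0.1281]
scene gasket 145 [0.5077 0.158 ] 0.1082
scene gasket 115 [0.5071 0.1577] 0.0865
scene dark [302.  179.9] [295, 173, 15, 14, 160] @.078 [ 0.4541 -0.0434  0.078 ] @.121 [ 0.4766 -0.0618  0.121 ]
scene dark [282.7 196.3] [275, 187, 16, 17, 171] @.078 [ 0.4611 -0.1437  0.078 ] @.121 [ 0.4834 -0.1588  0.121 ]
scene dark [310.7 197.6] [303, 191, 17, 14, 90] @.078 [ 0.5338 -0.0711  0.078 ] @.121 [ 0.5538 -0.0885  0.121 ]
scene dark [298.3 239.7] [295, 231, 8, 18, 85] @.078 [ 0.6327 -0.2165  0.078 ] @.121 [ 0.6495 -0.2293  0.121 ]
scene yellow 322.96078431372547 211.86274509803923 [[ 0.61293362 -0.0830907   0.09      ]]
scene high [281.3 192.1] 23 [ 0.464  -0.1492  0.1158]
scene high [337.1 194.8] 139 [ 0.609  -0.0122  0.1242]
scene high [314.6 201.2] 130 [ 0.577  -0.0909  0.1277]
[[ 0.625   0.2742  0.07  ]
 [ 0.6613 -0.203   0.07  ]
 [ 0.4119 -0.2227  0.07  ]
 [ 0.377   0.2555  0.07  ]] [0.51881025 0.02600917 0.07      ]
[[ 0.379   0.2626  0.07  ]
 [ 0.6283  0.2788  0.07  ]
 [ 0.6595 -0.1974  0.07  ]
 [ 0.415  -0.2157  0.07  ]] [0.52044472 0.03208556 0.07      ]
```

Four grey-brown cores (all wanted) confirmed in the crop; the orange four are look-alikes and stay. The dryer yaw is about 4.2°, and the plate is at about (0.510, 0.153). I start with the first core, A at (0.571, -0.344).

Emit:
{"op": "drive_tool", "data": {"plan": [[0.8,[0.024,-0.06,0],2.5],[0.8,[0.024,-0.06,0],2.5],[0.8,[0.024,-0.06,0],2.5],[0.8,[0.024,-0.06,0],2.5],[0.8,[0.024,-0.06,0],2.5],[0.8,[0.024,-0.06,0],2.5],[0.8,[0.024,-0.06,0],2.5],[0.8,[0.024,-0.06,0],2.5],[0.8,[0.024,-0.06,0],2.5],[0.8,[0.024,-0.06,0],2.5]], "grip_force": 60}}

```text
time: 1.35
ee_pos: [0.4651, -0.0841, 0.2532]
tcp_rot: [180.0, 0.0, -180.0]
wrist_force: [1.0, 0.7, 0.5]
opening: 0.0679
```

Run:
```python
from h import *
s=st();print(np.round(s['q'],1))
```

```text
{'time': 1.35, 'ee_pos': [0.465, -0.084, 0.253], 'tcp_rot': [179.993, 0.012, -179.966], 'wrist_force': [1.022, 0.705, 0.483], 'opening': 0.068}
[-10.3  -5.6  -0.5  95.1   0.  -10.3]
```

Emit:
{"op": "drive_tool", "data": {"plan": [[0.8,[0.0196,-0.0484,0],0],[0.8,[0.0196,-0.0484,0],0],[0.8,[0.0196,-0.0484,0],0],[0.8,[0.0196,-0.0484,0],0],[0.8,[0.0196,-0.0484,-0.02],0],[0.8,[0,0,-0.04],0],[0.8,[0,0,-0.04],0]]}}

```text
time: 2.22
ee_pos: [0.5627, -0.3247, 0.151]
tcp_rot: [180.0, -0.1, 179.9]
wrist_force: [0.1, -0.2, -0.2]
opening: 0.0682
```

```bash
cat >> h.py <<'E'
def cores(n,p,d,zt=0.06,box=(0.2,0.75,-0.6,-0.25),tol=.012):
    C=cloud(n,d);b=p[:,:,::-1].copy();hsv=cv2.cvtColor(b,cv2.COLOR_BGR2HSV)
    m=((abs(C[...,2]-zt)<tol)&(hsv[...,1]<100)&(b.max(2)>90)&(C[...,0]>box[0])&(C[...,0]<box[1])&(C[...,1]>box[2])&(C[...,1]<box[3])).astype(np.uint8)
    k,l,s,c=cv2.connectedComponentsWithStats(m)
    for i in range(1,k):
        if s[i,4]>60: print(n,c[i].round(1),s[i,4],onz(n,c[i],zt)[0].round(4))
E
python3 - <<'E'
from h import *
st()
for n in('scene','top'):
    p,d=snap(n,n+'1');cores(n,p,d)
E
```

```text
{'time': 2.225, 'ee_pos': [0.563, -0.325, 0.151], 'tcp_rot': [179.961, -0.065, 179.913], 'wrist_force': [0.083, -0.22, -0.168], 'opening': 0.068}
scene [237.6 230.5] 69 [ 0.4549 -0.3477  0.06  ]
scene [218.1 250.2] 139 [ 0.4712 -0.4442  0.06  ]
scene [258.5 251.8] 144 [ 0.5691 -0.3433  0.06  ]
scene [236.1 266.4] 162 [ 0.5612 -0.4337  0.06  ]
scene [283.  278.6] 79 [ 0.7005 -0.3432  0.06  ]
scene [265.2 288.5] 73 [ 0.6877 -0.4091  0.06  ]
scene [218.6 312.9] 617 [ 0.6524 -0.5723  0.06  ]
top [491.5 213.4] 382 [ 0.611  -0.5777  0.06  ]
```

View pics/scene1.png

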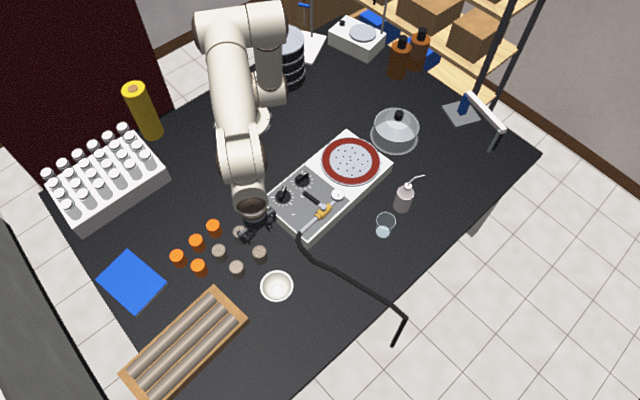

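Scene picture: gripper above core A, the cores still at (259,252), (236,266), (218,250), (238,231) and unmoved.

Emit:
{"op": "drive_tool", "data": {"plan": [[0.8,[0.004,-0.01,0],0],[0.8,[0.004,-0.009,0],0],[0.8,[0,0,0],0]]}}

```text
time: 2.7
ee_pos: [0.5716, -0.3441, 0.1547]
tcp_rot: [-179.9, 0.1, 179.9]
wrist_force: [-0.1, 0.6, 0.2]
opening: 0.0685
```

Emit:
{"op": "drive_tool", "data": {"plan": [[0.8,[0,0,-0.04],0],[0.8,[0,0,-0.04],0],[0.8,[0,0,-0.03],0],[0.8,[0,0,0],0],[0,[0,0,0],0],[0,[0,0,0],0],[0,[0,0,0],0],[0,[0,0,0],0]]}}

```text
time: 3.7
ee_pos: [0.5719, -0.3436, 0.0458]
tcp_rot: [-179.9, 0.2, 180.0]
wrist_force: [0.4, -0.2, 6.3]
opening: 0.0467
```

Emit:
{"op": "drive_tool", "data": {"plan": [[0,[0,0,0.05],0],[0,[0,0,0.05],0],[0,[0,0,0.05],0],[0,[0,0,0.005],0],[0,[-0.002,0.055,0],0],[0,[-0.002,0.055,0],0],[0,[-0.002,0.055,0],0],[0,[-0.002,0.055,0],0],[0,[-0.002,0.055,0],0],[0,[-0.002,0.055,0],0]]}}

```text
time: 4.95
ee_pos: [0.5581, -0.0112, 0.1973]
tcp_rot: [180.0, -0.1, 180.0]
wrist_force: [-0.1, 0.2, -2.9]
opening: 0.0467
```

Emit:
{"op": "drive_tool", "data": {"plan": [[0,[-0.002,0.055,0],0],[0,[-0.002,0.055,0],0],[0,[-0.002,0.055,0],0],[0,[0,0,0],0]]}}

```text
time: 5.45
ee_pos: [0.5519, 0.1554, 0.1969]
tcp_rot: [180.0, -0.1, -179.8]
wrist_force: [-0.3, -1.2, -3.2]
opening: 0.0467
```

Emit:
{"op": "drive_tool", "data": {"plan": [[0,[0,0,-0.04],0],[0,[0,0,-0.02],0],[0,[0,0,-0.008],0],[0,[0,0,-0.004],0],[0,[0,0,0],0]]}}

```text
time: 6.08
ee_pos: [0.553, 0.1519, 0.1268]
tcp_rot: [180.0, 0.0, 180.0]
wrist_force: [0.3, 0.3, -2.6]
opening: 0.0466
```

Emit:
{"op": "drive_tool", "data": {"plan": [[0,[0,0,-0.002],0],[0,[0,0,-0.001],0],[0,[0,0,0],0],[0.35,[0,0,0],0],[0.7,[0,0,0],0],[0.7,[0,0,0],0],[0.7,[0,0,0.03],0],[0.7,[0,0,0.04],0],[0.7,[0,0,0.04],0],[0.7,[0,0,0],0]]}}

```text
time: 7.32
ee_pos: [0.5538, 0.1524, 0.2367]
tcp_rot: [179.9, 0.3, 180.0]
wrist_force: [0.4, -0.1, -0.3]
opening: 0.0601
```

Run:
```python
from h import *
st()
for n in('scene','top'):
    p,d=snap(n,n+'2');cores(n,p,d);print('plate');cores(n,p,d,.138,(.4,.65,.03,.28))
```

```text
{'time': 7.325, 'ee_pos': [0.554, 0.152, 0.237], 'tcp_rot': [179.915, 0.298, 179.975], 'wrist_force': [0.359, -0.131, -0.317], 'opening': 0.06}
scene [239.2 231.6] 124 [ 0.4624 -0.346   0.06  ]
scene [218.1 250.2] 140 [ 0.4715 -0.4442  0.06  ]
scene [236.1 266.5] 161 [ 0.5616 -0.4338  0.06  ]
scene [270.5 283.7] 122 [ 0.6866 -0.3856  0.06  ]
scene [218.7 313. ] 607 [ 0.653  -0.5724  0.06  ]
plate
scene [358.9 157.3] 109 [0.5498 0.1551 0.138 ]
top [435.7 186.6] 81 [ 0.6764 -0.3947  0.06  ]
top [491.1 194.7] 473 [ 0.6719 -0.5743  0.06  ]
top [491.5 218.4] 200 [ 0.5949 -0.5784  0.06  ]
top [446.2 223. ] 179 [ 0.563  -0.4354  0.06  ]
top [416.2 251.2] 197 [ 0.4635 -0.3477  0.06  ]
top [447.5 252.1] 188 [ 0.4722 -0.445   0.06  ]
plate
top [256.7 200.4] 180 [0.5482 0.1518 0.138 ]
```

View pics/scene2.png

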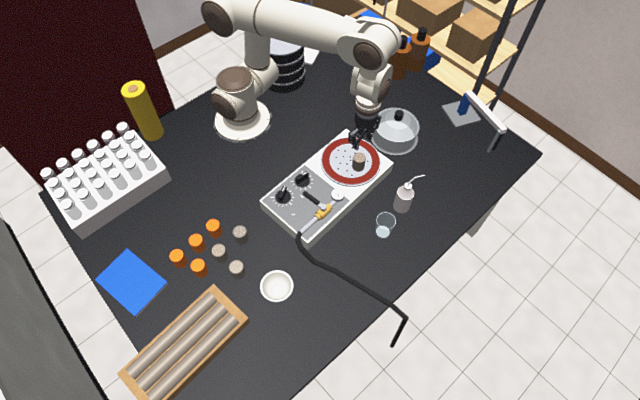

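Core A stands on the plate at (359,157); three remain. Now B at (0.562, -0.435).

Emit:
{"op": "drive_tool", "data": {"plan": [[0.8,[0.001,-0.058,0],0],[0.8,[0.001,-0.058,0],0],[0.8,[0.001,-0.058,0],0],[0.8,[0.001,-0.058,0],0],[0.8,[0.001,-0.058,0],0],[0.8,[0.001,-0.058,0],0],[0.8,[0.001,-0.058,0],0],[0.8,[0.001,-0.058,0],0],[0.8,[0.001,-0.058,0],0],[0.8,[0.001,-0.058,0],0]]}}

```text
time: 8.68
ee_pos: [0.5623, -0.4296, 0.2314]
tcp_rot: [179.9, -0.1, 180.0]
wrist_force: [2.0, 0.2, 1.0]
opening: 0.0686
```

Emit:
{"op": "drive_tool", "data": {"plan": [[0.8,[0,-0.01,-0.04],0],[0.8,[0,0,-0.04],0],[0.8,[0,0,0],0],[0.8,[0,0,0],0]]}}

```text
time: 9.18
ee_pos: [0.5629, -0.4378, 0.1544]
tcp_rot: [-180.0, 0.0, 180.0]
wrist_force: [-0.1, -0.1, 0.2]
opening: 0.0683
```

Emit:
{"op": "drive_tool", "data": {"plan": [[0.8,[0,0.002,-0.04],0],[0.8,[0,0,-0.04],0],[0.8,[0,0,-0.03],0],[0.8,[0,0,0],0],[0,[0,0,0],0],[0,[0,0,0],0],[0,[0,0,0],0],[0,[0,0,0],0]]}}

```text
time: 10.18
ee_pos: [0.5641, -0.4368, 0.0468]
tcp_rot: [-179.8, 0.2, 180.0]
wrist_force: [0.5, -0.0, 6.8]
opening: 0.0466
```

Emit:
{"op": "drive_tool", "data": {"plan": [[0,[0,0,0.05],0],[0,[0,0,0.05],0],[0,[0,0,0.05],0],[0,[-0.008,0.055,0.006],0],[0,[-0.01,0.058,0],0],[0,[-0.01,0.058,0],0],[0,[-0.01,0.058,0],0],[0,[-0.01,0.058,0],0],[0,[-0.01,0.058,0],0],[0,[-0.01,0.058,0],0]]}}

```text
time: 11.42
ee_pos: [0.4944, -0.0313, 0.2007]
tcp_rot: [-180.0, 0.1, 180.0]
wrist_force: [1.6, 0.5, -2.4]
opening: 0.0467
```

Emit:
{"op": "drive_tool", "data": {"plan": [[0,[-0.01,0.058,0],0],[0,[-0.01,0.058,0],0],[0,[-0.005,0.058,0],0],[0,[0,0,0],0],[0,[0,0,0],0]]}}

```text
time: 12.05
ee_pos: [0.4698, 0.1411, 0.2001]
tcp_rot: [-180.0, 0.1, -180.0]
wrist_force: [0.3, -0.4, -2.0]
opening: 0.0467
```

Emit:
{"op": "drive_tool", "data": {"plan": [[0,[-0.001,0.012,-0.03],0],[0,[0,0,-0.03],0],[0,[0,0,-0.011],0],[0,[0,0,-0.004],0],[0,[0,0,-0.001],0],[0,[0,0,0],0]]}}

```text
time: 12.8
ee_pos: [0.4694, 0.1527, 0.1247]
tcp_rot: [-180.0, 0.1, 179.9]
wrist_force: [-2.6, -3.7, 6.4]
opening: 0.0471
```

Contact felt. Releasing and heading to core C (0.463, -0.348).

Emit:
{"op": "drive_tool", "data": {"plan": [[0.35,[0,0,0],0],[0.7,[0,0,0],0],[0.7,[0,0,0],0],[0.7,[0,0,0.03],0],[0.7,[0,0,0.04],0],[0.7,[0,0,0.03],0],[0.8,[0,-0.058,0],0],[0.8,[0,-0.058,0],0],[0.8,[0,-0.058,0],0],[0.8,[0,-0.058,0],0]]}}

```text
time: 14.05
ee_pos: [0.4687, -0.0806, 0.2234]
tcp_rot: [180.0, 0.0, 180.0]
wrist_force: [0.9, -0.8, -0.2]
opening: 0.0684
```

Emit:
{"op": "drive_tool", "data": {"plan": [[0.8,[-0.001,-0.058,0],0],[0.8,[-0.001,-0.058,0],0],[0.8,[-0.001,-0.058,0],0],[0.8,[-0.001,-0.058,0],0],[0.8,[-0.001,-0.05,0],0],[0.8,[0,0,-0.04],0],[0.8,[0,0,-0.03],0],[0.8,[0,0,0],0]]}}

```text
time: 15.05
ee_pos: [0.4629, -0.3603, 0.1509]
tcp_rot: [179.8, -0.2, 180.0]
wrist_force: [0.2, 0.4, -0.1]
opening: 0.0684
```

Run:
```python
from h import *
st()
for n in('scene','top'):
    p,d=snap(n,n+'3');cores(n,p,d);print('plate');cores(n,p,d,.138,(.4,.65,.03,.28))
```

```text
{'time': 15.05, 'ee_pos': [0.463, -0.36, 0.151], 'tcp_rot': [179.837, -0.189, 179.967], 'wrist_force': [0.231, 0.366, -0.127], 'opening': 0.068}
scene [239.2 231.7] 125 [ 0.4624 -0.3462  0.06  ]
scene [218.1 250.2] 141 [ 0.4714 -0.4443  0.06  ]
scene [274.1 283. ] 160 [ 0.6926 -0.3749  0.06  ]
scene [218.8 313.1] 622 [ 0.6534 -0.5725  0.06  ]
plate
scene [343.3 143.8] 103 [0.465  0.1559 0.138 ]
scene [358.9 157.2] 109 [0.5494 0.155  0.138 ]
top [433.2 186.3] 92 [ 0.6766 -0.3866  0.06  ]
top [492.2 189.1] 289 [ 0.6905 -0.5771  0.06  ]
top [415.6 254.1] 109 [ 0.4542 -0.3466  0.06  ]
plate
top [257.  199.4] 210 [0.5511 0.1513 0.138 ]
top [252.4 227.1] 217 [0.4674 0.1522 0.138 ]
```

View pics/scene3.png

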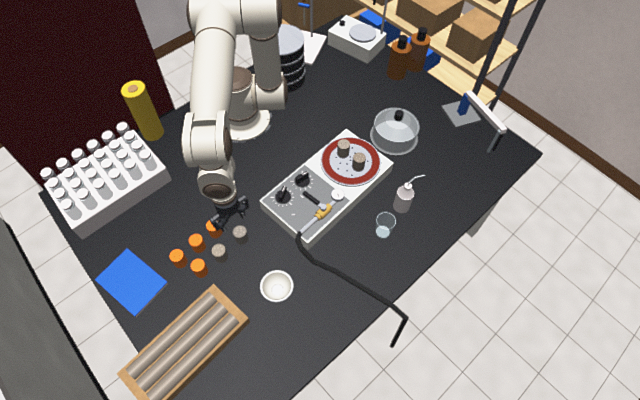

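Two cores stand on the plate (343,144) and (359,157). C at (239,232) and D at (218,250) are unmoved.

Emit:
{"op": "drive_tool", "data": {"plan": [[0.8,[0.001,0.012,0],0],[0.8,[0,0,-0.035],0],[0.8,[0,0,-0.035],0],[0.8,[0,0,-0.035],0],[0.8,[0,0,0],0],[0,[0,0,0],0],[0,[0,0,0],0],[0,[0,0,0],0],[0,[0,0,0],0]]}}

```text
time: 16.27
ee_pos: [0.466, -0.3495, 0.0511]
tcp_rot: [-179.9, 0.2, 180.0]
wrist_force: [-0.2, 1.9, 7.8]
opening: 0.0464
```

Emit:
{"op": "drive_tool", "data": {"plan": [[0,[0,0,0.05],0],[0,[0,0,0.05],0],[0,[0,0,0.05],0],[0,[0.006,0.058,0.006],0],[0,[0.006,0.058,0],0],[0,[0.006,0.058,0],0],[0,[0.006,0.058,0],0],[0,[0.006,0.058,0],0],[0,[0.006,0.058,0],0],[0,[0.006,0.05,0],0]]}}

```text
time: 17.52
ee_pos: [0.5068, 0.0512, 0.2056]
tcp_rot: [180.0, 0.1, -180.0]
wrist_force: [0.2, -0.3, -2.5]
opening: 0.0466
```

Emit:
{"op": "drive_tool", "data": {"plan": [[0,[0.005,0.05,0],0],[0,[0,0,0],0],[0,[0,0,0],0]]}}

```text
time: 17.9
ee_pos: [0.5118, 0.099, 0.2049]
tcp_rot: [-180.0, 0.0, -180.0]
wrist_force: [0.0, 0.2, -3.0]
opening: 0.0464
```

Emit:
{"op": "drive_tool", "data": {"plan": [[0,[0,0.012,-0.03],0],[0,[0,0,-0.03],0],[0,[0,0,-0.011],0],[0,[0,0,-0.004],0],[0,[0,0,-0.002],0],[0,[0,0,0],0]]}}

```text
time: 18.65
ee_pos: [0.5123, 0.1107, 0.1291]
tcp_rot: [-180.0, 0.1, 179.9]
wrist_force: [-3.5, -2.4, 6.0]
opening: 0.0468
```

Now release and go to D (0.472, -0.445).

Emit:
{"op": "drive_tool", "data": {"plan": [[0.35,[0,0,0],0],[0.65,[0,0,0],0],[0.65,[0,0,0],0],[0.65,[0,0,0.03],0],[0.65,[0,0,0.04],0],[0.65,[0,0,0.03],0],[0.8,[-0.004,-0.058,0],0],[0.8,[-0.004,-0.058,0],0],[0.8,[-0.004,-0.058,0],0],[0.8,[-0.004,-0.058,0],0]]}}

```text
time: 19.9
ee_pos: [0.4956, -0.1226, 0.2275]
tcp_rot: [-180.0, 0.1, 180.0]
wrist_force: [1.0, 0.7, -0.5]
opening: 0.0681
```

Emit:
{"op": "drive_tool", "data": {"plan": [[0.8,[-0.004,-0.058,0],0],[0.8,[-0.004,-0.058,0],0],[0.8,[-0.004,-0.058,0],0],[0.8,[-0.004,-0.058,0],0],[0.8,[-0.004,-0.058,0],0],[0.8,[-0.004,-0.03,-0.04],0],[0.8,[0,0,-0.03],0],[0.8,[0,0,0],0]]}}

```text
time: 20.9
ee_pos: [0.4708, -0.4404, 0.1545]
tcp_rot: [179.8, -0.2, 179.9]
wrist_force: [0.3, -0.1, -0.1]
opening: 0.0684
```

Run:
```python
from h import *
st()
for n in('scene','top'):
    p,d=snap(n,n+'4');cores(n,p,d);print('plate');cores(n,p,d,.138,(.4,.65,.03,.28))
```

```text
{'time': 20.9, 'ee_pos': [0.471, -0.44, 0.155], 'tcp_rot': [179.801, -0.193, 179.942], 'wrist_force': [0.312, -0.056, -0.126], 'opening': 0.068}
scene [218.  250.3] 140 [ 0.4713 -0.4446  0.06  ]
scene [275.7 283.9] 170 [ 0.6984 -0.3731  0.06  ]
scene [218.5 313. ] 622 [ 0.6525 -0.5727  0.06  ]
plate
scene [343.3 143.8] 102 [0.4652 0.1561 0.138 ]
scene [342.9 156.4] 111 [0.5073 0.1133 0.138 ]
scene [358.9 157.3] 110 [0.5497 0.1551 0.138 ]
top [490.7 196.6] 531 [ 0.6655 -0.5732  0.06  ]
top [447.3 255.1] 101 [ 0.4628 -0.4448  0.06  ]
plate
top [257.  199.4] 212 [0.5511 0.1513 0.138 ]
top [268.6 214.9] 212 [0.5092 0.1101 0.138 ]
top [252.4 227.1] 217 [0.4674 0.152  0.138 ]
```

View pics/scene4.png

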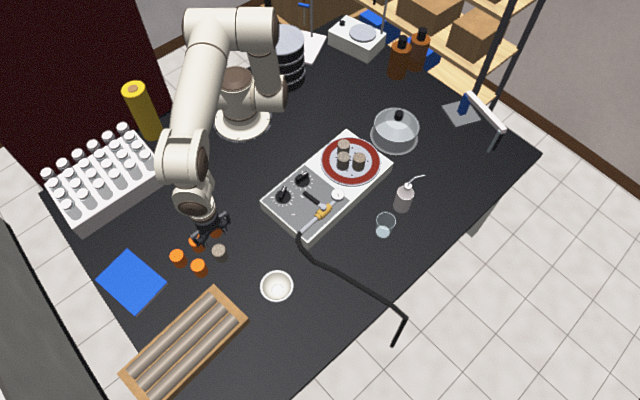

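Three cores are on the plate; D is still at (218,250).

Emit:
{"op": "drive_tool", "data": {"plan": [[0.8,[0.001,-0.005,0],0],[0.8,[0,0,-0.035],0],[0.8,[0,0,-0.035],0],[0.8,[0,0,-0.037],0],[0.8,[0,0,0],0],[0,[0,0,0],0],[0,[0,0,0],0],[0,[0,0,0],0],[0,[0,0,0],0]]}}

```text
time: 22.12
ee_pos: [0.4739, -0.4468, 0.0533]
tcp_rot: [-179.8, 0.2, 180.0]
wrist_force: [0.0, 0.5, 6.8]
opening: 0.0466
```

Emit:
{"op": "drive_tool", "data": {"plan": [[0,[0,0,0.055],0],[0,[0,0,0.055],0],[0,[0,0,0.055],0],[0,[0.004,0.058,0.025],0],[0,[0.004,0.058,0],0],[0,[0.004,0.058,0],0],[0,[0.004,0.058,0],0],[0,[0.004,0.058,0],0],[0,[0.004,0.058,0],0],[0,[0.004,0.058,0],0]]}}

```text
time: 23.38
ee_pos: [0.5007, -0.0389, 0.2412]
tcp_rot: [-180.0, 0.1, 180.0]
wrist_force: [1.2, -0.3, -3.3]
opening: 0.0463
```

Emit:
{"op": "drive_tool", "data": {"plan": [[0,[0.004,0.058,0],0],[0,[0.004,0.058,0],0],[0,[0.004,0.058,0],0],[0,[0.002,0.05,0],0],[0,[0,0,0],0],[0,[0,0,0],0]]}}

```text
time: 24.12
ee_pos: [0.5147, 0.1832, 0.2406]
tcp_rot: [-180.0, 0.0, -180.0]
wrist_force: [-0.1, -0.3, -2.8]
opening: 0.047
```

Emit:
{"op": "drive_tool", "data": {"plan": [[0,[-0.003,0.013,-0.02],0],[0,[0,0,-0.035],0],[0,[0,0,-0.035],0],[0,[0,0,-0.013],0],[0,[0,0,-0.005],0],[0,[0,0,-0.002],0],[0,[0,0,0],0]]}}

```text
time: 25.0
ee_pos: [0.5123, 0.1963, 0.1313]
tcp_rot: [180.0, 0.1, 180.0]
wrist_force: [-0.6, -0.6, 1.1]
opening: 0.0467
```

Emit:
{"op": "drive_tool", "data": {"plan": [[0,[0,0,-0.001],0],[0,[0,0,0],0],[0.35,[0,0,0],0],[0.65,[0,0,0],0],[0.65,[0,0,0],0],[0.65,[0,0,0.03],0],[0.65,[0,0,0.04],0],[0.65,[0,0,0.05],0],[0.65,[-0.05,0,0],0],[0.65,[-0.05,0,0],0]]}}

```text
time: 26.25
ee_pos: [0.4112, 0.1965, 0.2493]
tcp_rot: [180.0, 0.0, 179.9]
wrist_force: [-0.1, 0.7, 0.1]
opening: 0.0556
```

Emit:
{"op": "drive_tool", "data": {"plan": [[0.65,[-0.05,-0.05,0],0],[0.65,[-0.05,-0.05,0],0],[0.65,[0,-0.04,0],0]]}}

```text
time: 26.62
ee_pos: [0.3213, 0.0672, 0.2498]
tcp_rot: [180.0, 0.1, -179.9]
wrist_force: [1.8, 0.0, -0.8]
opening: 0.056
```

Run:
```python
from h import *
st()
for n in('scene','top'):
    p,d=snap(n,n+'5');print('plate');cores(n,p,d,.138,(.4,.65,.03,.28))
p=cv2.imread('pics/top5.png')[130:280,120:320];q=cv2.imread('pics/scene5.png')[85:205,310:430]
cv2.imwrite('pics/c5.png',np.vstack([cv2.resize(p,(600,450)),]));cv2.imwrite('pics/c5s.png',cv2.resize(q,None,fx=5,fy=5))
```

```text
{'time': 26.625, 'ee_pos': [0.321, 0.067, 0.25], 'tcp_rot': [179.963, 0.138, -179.905], 'wrist_force': [1.752, 0.031, -0.827], 'opening': 0.056}
plate
scene [343.4 143.8] 103 [0.4657 0.1562 0.138 ]
scene [359.5 144.6] 104 [0.5088 0.1992 0.138 ]
scene [343.  156.4] 111 [0.5076 0.1135 0.138 ]
scene [358.8 157.3] 110 [0.5495 0.1549 0.138 ]
plate
top [257.  199.4] 211 [0.5512 0.1513 0.138 ]
top [240.  211.1] 217 [0.5101 0.1959 0.138 ]
top [268.6 214.8] 211 [0.5095 0.1102 0.138 ]
top [252.4 227.1] 218 [0.4674 0.1521 0.138 ]
```

View pics/c5.png

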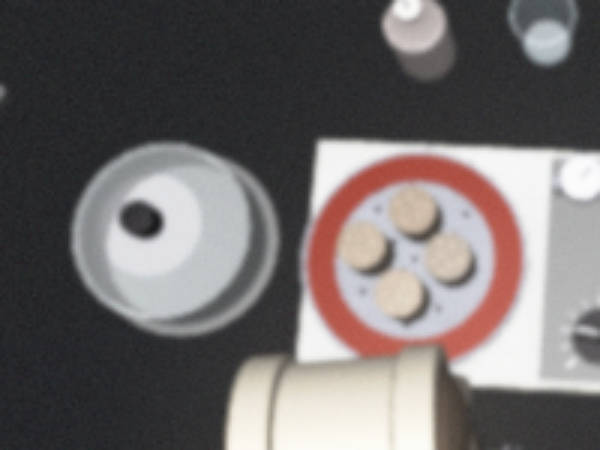

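View pics/c5s.png

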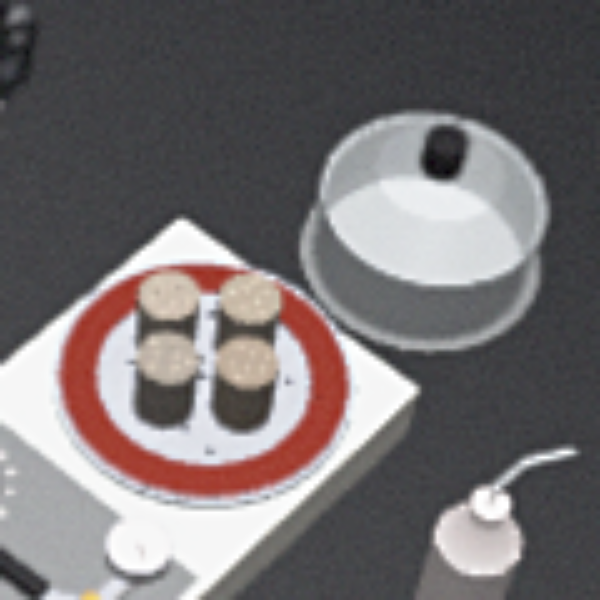

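All four cores stand clear of each other inside the ring (c5: around (408,247)). Now I locate the jar precisely.

Run:
```python
from h import *
for n,c0,z in(('top',(178.3,209.3),0.01),):
    print(onz(n,[c0],.005))
    # outer ring points by eye from crop /3
    e=np.array([[73,240],[279,240],[175,142],[180,335],[103,172],[107,305]])/3+[120,130]
    P=onz('top',e,.005);A=np.c_[2*P[:,:2],np.ones(len(P))];x=np.linalg.lstsq(A,(P[:,:2]**2).sum(1),rcond=None)[0];print(x[:2],np.sqrt(x[2]+x[:2]@x[:2]))
    # scene foot ring
    e=np.array([[299,250],[541,260],[425,352],[360,338],[495,333]])/5+[310,85]
    P=onz('scene',e,.005);A=np.c_[2*P[:,:2],np.ones(len(P))];x=np.linalg.lstsq(A,(P[:,:2]**2).sum(1),rcond=None)[0];print(x[:2],np.sqrt(x[2]+x[:2]@x[:2]))
for n,box in(('top',(155,190,180,215)),('scene',(388,412,105,125))):
    p=cv2.imread(f'pics/{n}5.png');d=np.load(f'pics/{n}5_d.npy');C=cloud(n,d)
    m=np.zeros((400,640),np.uint8);u0,u1,v0,v1=box;m[v0:v1,u0:u1]=(p[v0:v1,u0:u1].max(2)<70)
    k,l,s,c=cv2.connectedComponentsWithStats(m);i=1+s[1:,4].argmax()
    hull=cv2.findContours((l==i).astype(np.uint8),cv2.RETR_EXTERNAL,cv2.CHAIN_APPROX_NONE)[0][0][:,0]
    print(n,s[i],c[i],'mid height',onz(n,[c[i]],.137),'zs',np.percentile(C[l==i][:,2],[5,50,95]).round(3))
```

```text
[[0.51132721 0.43123098 0.005     ]]
[0.51511874 0.4299319 ] 0.11131778371322176
[0.50568899 0.42670009] 0.10348746730683009
top [161 198  13  11  94] [166.94680851 203.        ] mid height [[0.50778788 0.41772812 0.137     ]] zs [0.135 0.154 0.159]
scene [388 105  24   7  76] [402.51315789 106.53947368] mid height [[0.48528341 0.47210491 0.137     ]] zs [-0.003  0.003  0.009]
```

Run:
```python
from h import *
for n,box in(('top',(155,180,190,215)),('scene',(390,408,106,124))):
    p=cv2.imread(f'pics/{n}5.png');u0,u1,v0,v1=box
    for th in(60,80,100):
        m=np.zeros((400,640),np.uint8);m[v0:v1,u0:u1]=(p[v0:v1,u0:u1].max(2)<th)
        k,l,s,c=cv2.connectedComponentsWithStats(m)
        j=[i for i in range(1,k) if s[i,4]>40];print(n,th,[(s[i].tolist(),c[i].round(1),onz(n,[c[i]],.137)[0].round(4)) for i in j])
    print((p[v0:v1,u0:u1].max(2)//10))
o1,r1=ray('top',[[166.9,203]]);o2,r2=ray('scene',[[399,115.3]])
# least squares intersection
A=np.zeros((3,3));b=np.zeros(3)
for o,r in((o1,r1[0]),(o2,r2[0])):
    r=r/np.linalg.norm(r);M=np.eye(3)-np.outer(r,r);A+=M;b+=M@o
print(np.linalg.solve(A,b))
```

```text
top 60 []
top 80 [([161, 198, 13, 11, 102], array([166.8, 203. ]), array([0.5079, 0.4181, 0.137 ]))]
top 100 [([160, 198, 14, 11, 114], array([166.9, 202.9]), array([0.508 , 0.4181, 0.137 ]))]
[[14 14 14 14 14 14 15 15 15 16 17 18 20 21 22 22 22 22 22 22 22 22 22 22
  21]
 [14 14 14 14 14 15 15 16 16 17 19 20 21 22 22 22 22 22 22 22 22 22 22 22
  22]
 [14 14 14 14 15 15 16 16 17 19 21 22 22 22 22 22 22 22 22 22 22 22 22 22
  22]
 [14 14 14 15 15 16 16 17 19 20 22 22 22 22 22 22 22 22 22 22 22 22 22 22
  22]
 [14 14 15 16 16 16 17 18 20 22 22 22 22 22 22 22 22 22 22 22 22 22 22 22
  22]
 [14 15 16 16 16 17 18 20 21 21 21 21 22 22 22 22 22 22 22 22 22 22 22 22
  22]
 [15 15 16 16 17 17 19 19 19 18 17 17 17 19 21 22 22 22 22 22 22 22 22 22
  22]
 [15 15 16 16 17 17 17 16 14 12 11 11 12 14 17 19 21 22 22 22 22 22 22 22
  22]
 [15 16 16 17 17 16 14 11  9  8  6  6  7  9 11 14 18 20 22 22 22 22 22 22
  22]
 [16 16 17 17 16 14 10  7  5  6  5  5  6  6  7  9 12 16 19 22 22 22 22 22
  22]
 [16 16 17 17 15 12  8  6  5  6  5  6  6  6  5  5  7 10 16 20 22 22 22 22
  22]
 [16 16 17 18 15 10  6  5  
[... 1730 characters left out ...]
  5  4  4  5  5  4  5 11 16 18 18 19]
 [17 17 18 18 16  6  4  5  5  5  5  5  5  9 15 17 18 17]
 [18 18 18 17 14  4  4  6  6  5  5  5  5 10 16 18 18 17]
 [17 18 18 17 10  3  2  4  5  5  5  4  5 12 17 18 18 18]
 [18 18 18 16  7  2  3  2  3  4  3  2  5 13 18 18 18 18]
 [17 18 18 16  6  2  1  3  3  2  3  2  9 16 18 18 18 18]
 [17 18 18 17  9  2  1  3  2  2  1  3 11 18 18 18 18 17]
 [18 18 18 18 14  5  2  1  2  1  2  6 14 18 18 17 18 18]
 [21 21 21 21 19 14  9  5  4  4  7 12 17 18 18 18 18 18]
 [23 23 23 23 23 23 22 19 17 16 18 17 19 19 18 18 18 18]
 [23 23 24 24 24 24 24 24 24 24 23 22 20 19 18 18 18 18]
 [23 24 23 23 23 23 24 24 24 24 24 23 23 22 21 19 19 18]]
[0.50882838 0.41925047 0.14043624]
```

Emit:
{"op": "drive_tool", "data": {"plan": [[0.7,[0.027,0.0503,0],0],[0.7,[0.027,0.0503,0],0],[0.7,[0.027,0.0503,0],0],[0.7,[0.027,0.0503,0],0],[0.7,[0.027,0.0503,0],0],[0.7,[0.027,0.0503,0],0],[0.7,[0.027,0.0503,0],0],[0.7,[0,0,0],0],[0.7,[0,0,0],0]], "grip_force": 80}}

```text
time: 27.85
ee_pos: [0.512, 0.4206, 0.2479]
tcp_rot: [-179.9, -0.1, -180.0]
wrist_force: [-0.4, -0.1, 1.2]
opening: 0.0598
```

Emit:
{"op": "drive_tool", "data": {"plan": [[0.7,[-0.003,-0.001,-0.035],0],[0.7,[0,0,-0.035],0],[0.7,[0,0,-0.025],0],[0.7,[0,0,-0.01],0],[0.7,[0,0,0],0]]}}

```text
time: 28.48
ee_pos: [0.5092, 0.4186, 0.145]
tcp_rot: [180.0, 0.0, 179.9]
wrist_force: [-0.1, 0.6, -0.2]
opening: 0.0596
```

Run:
```python
from h import *
st();p,d=snap('scene','scene6')
cv2.imwrite('pics/c6.png',cv2.resize(p[70:190,330:470,::-1],None,fx=5,fy=5))
```

```text
{'time': 28.475, 'ee_pos': [0.509, 0.419, 0.145], 'tcp_rot': [179.969, 0.04, 179.948], 'wrist_force': [-0.096, 0.556, -0.202], 'opening': 0.06}
```

View pics/c6.png

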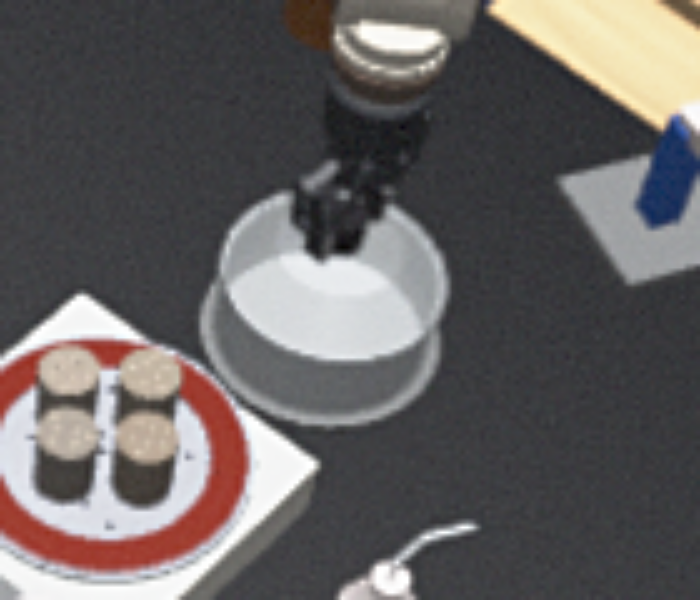

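Fingers straddle the knob at (345,225) in the crop. Lower by 2 mm and close.

Emit:
{"op": "drive_tool", "data": {"plan": [[0.7,[0,0,-0.002],0],[0,[0,0,0],0],[0,[0,0,0],0],[0,[0,0,0],0],[0,[0,0,0],0],[0,[0,0,0],0]]}}

```text
time: 29.28
ee_pos: [0.5096, 0.419, 0.1427]
tcp_rot: [180.0, 0.0, 180.0]
wrist_force: [-0.7, -2.5, 5.7]
opening: 0.0338
```

Emit:
{"op": "drive_tool", "data": {"plan": [[0,[0,0,0.02],0],[0,[0,0,0.035],0],[0,[0,0,0.04],0],[0,[0,0,0.04],0],[0,[0,0,0.035],0],[0,[0,0,0.015],0],[0,[0,0,0],0]]}}

```text
time: 30.15
ee_pos: [0.5097, 0.4194, 0.3269]
tcp_rot: [180.0, 0.0, 180.0]
wrist_force: [0.7, -1.0, -6.0]
opening: 0.0342
```

Run:
```python
from h import *
s=st();p,d=snap('scene','scene7')
cv2.imwrite('pics/c7.png',cv2.resize(p[50:190,310:470,::-1],None,fx=4.5,fy=4.5))
```

```text
{'time': 30.15, 'ee_pos': [0.51, 0.419, 0.327], 'tcp_rot': [179.979, 0.015, 179.976], 'wrist_force': [0.667, -1.021, -5.96], 'opening': 0.034}
```

View pics/c7.png

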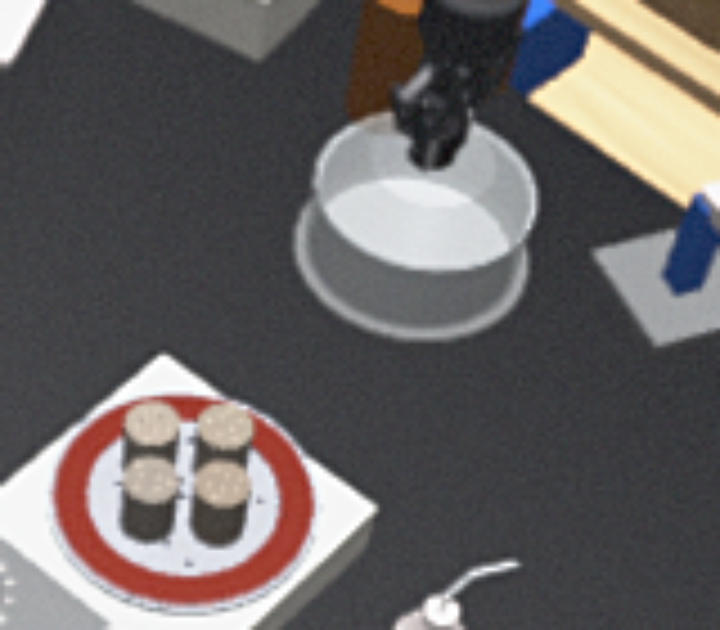

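Emit:
{"op": "drive_tool", "data": {"plan": [[0,[0,-0.03,0],0],[0,[0,-0.05,0],0],[0,[0,-0.055,0],0],[0,[0,-0.055,0],0],[0,[0,-0.045,0],0],[0,[0,-0.028,0],0],[0,[0,0,0],0],[0,[0,0,0],0]]}}

```text
time: 31.2
ee_pos: [0.5092, 0.1563, 0.3259]
tcp_rot: [-180.0, -0.1, 180.0]
wrist_force: [-0.3, -0.4, -4.7]
opening: 0.034
```

Run:
```python
from h import *
s=st()
for n,b in(('scene',(80,200,280,440)),('top',(140,280,200,360))):
    p,d=snap(n,n+'8')
    cv2.imwrite(f'pics/c8{n}.png',cv2.resize(p[b[0]:b[1],b[2]:b[3],::-1],None,fx=4,fy=4))
```

```text
{'time': 31.2, 'ee_pos': [0.509, 0.156, 0.326], 'tcp_rot': [-179.993, -0.086, 179.963], 'wrist_force': [-0.311, -0.44, -4.691], 'opening': 0.034}
```

View pics/c8scene.png

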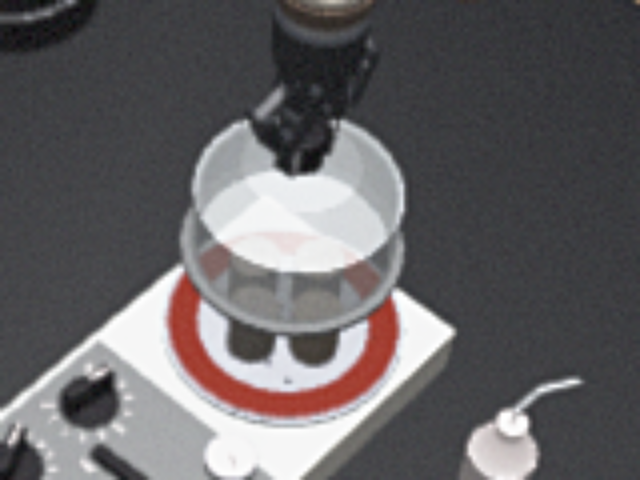

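Emit:
{"op": "drive_tool", "data": {"plan": [[0,[0.002,-0.002,-0.02],0],[0,[0,0,-0.03],0],[0,[0,0,-0.03],0],[0,[0,0,-0.015],0],[0,[0,0,-0.005],0],[0,[0,0,-0.003],0],[0,[0,0,0],0],[0,[0,0,0],0]]}}

```text
time: 32.3
ee_pos: [0.5116, 0.1541, 0.2247]
tcp_rot: [180.0, 0.1, 180.0]
wrist_force: [-0.6, 0.3, -6.0]
opening: 0.0344
```

Run:
```python
from h import *
s=st()
for n,b in(('scene',(80,200,280,440)),('top',(140,280,200,360))):
    p,d=snap(n,n+'9')
    cv2.imwrite(f'pics/c9{n}.png',cv2.resize(p[b[0]:b[1],b[2]:b[3],::-1],None,fx=4,fy=4,interpolation=cv2.INTER_CUBIC))
```

```text
{'time': 32.3, 'ee_pos': [0.512, 0.154, 0.225], 'tcp_rot': [179.981, 0.061, 179.973], 'wrist_force': [-0.636, 0.312, -5.954], 'opening': 0.034}
```

View pics/c9scene.png

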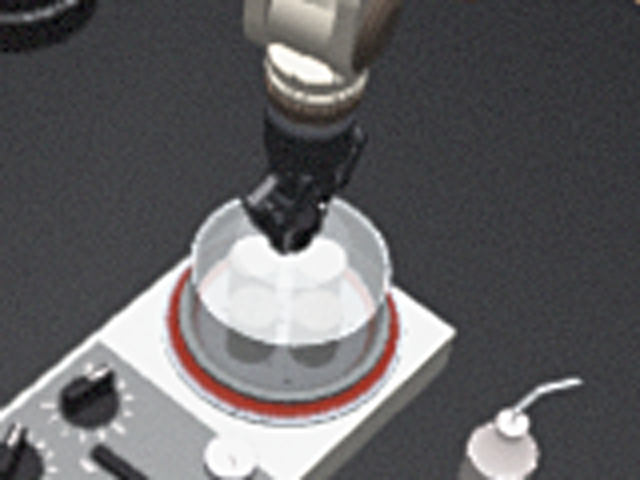

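View pics/c9top.png

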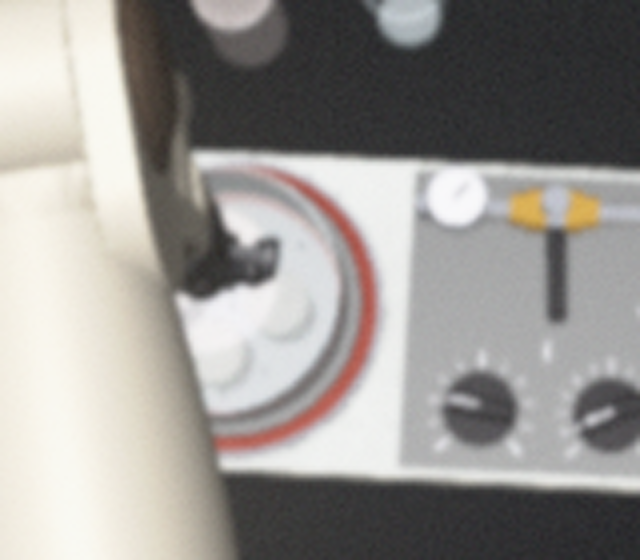

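Emit:
{"op": "drive_tool", "data": {"plan": [[0,[0,0,-0.003],0],[0,[0,0,-0.002],0],[0,[0,0,0],0],[0,[0,0,0],0]]}}

```text
time: 32.9
ee_pos: [0.5115, 0.154, 0.2207]
tcp_rot: [180.0, 0.1, 180.0]
wrist_force: [-3.0, -0.9, 6.2]
opening: 0.0341
```

Seated. Release, rise, and move toward the dials while clearing the view.

Emit:
{"op": "drive_tool", "data": {"plan": [[0.2,[0,0,0],0],[0.65,[0,0,0],0],[0.65,[0,0,0],0],[0.65,[0,0,0.03],0],[0.65,[0,0,0.04],0],[0.65,[-0.03,-0.05,0],0],[0.65,[-0.03,-0.05,0],0],[0.65,[-0.05,-0.05,-0.04],0],[0.65,[-0.05,0,-0.04],0],[0.65,[0,0,0],0]]}}

```text
time: 34.15
ee_pos: [0.3596, 0.0151, 0.215]
tcp_rot: [-180.0, -0.4, 179.9]
wrist_force: [0.7, -0.3, 1.4]
opening: 0.0558
```

Run:
```python
from h import *
s=st()
for n,b in(('scene',(80,200,280,440)),('top',(160,280,205,365))):
    p,d=snap(n,n+'10')
    cv2.imwrite(f'pics/c10{n}.png',cv2.resize(p[b[0]:b[1],b[2]:b[3],::-1],None,fx=5,fy=5,interpolation=cv2.INTER_CUBIC))
```

```text
{'time': 34.15, 'ee_pos': [0.36, 0.015, 0.215], 'tcp_rot': [-179.987, -0.385, 179.914], 'wrist_force': [0.75, -0.277, 1.399], 'opening': 0.056}
```

View pics/c10scene.png

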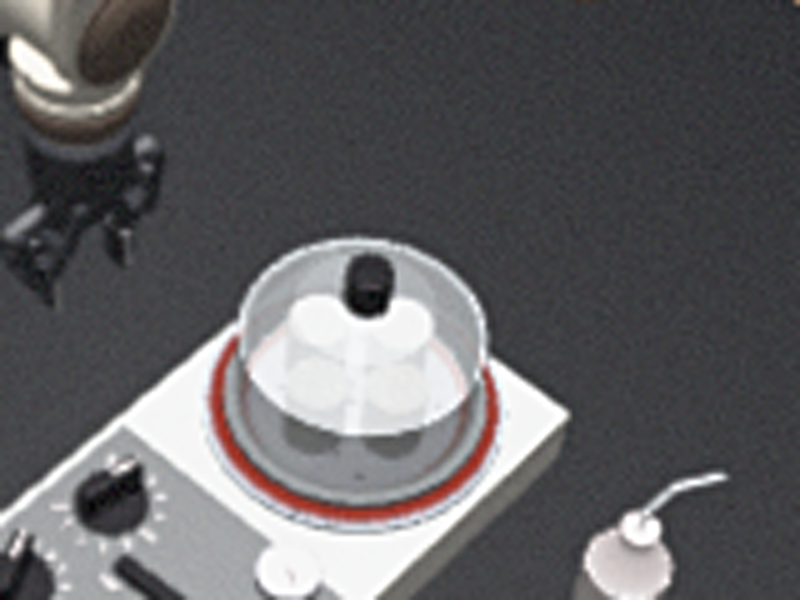

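View pics/c10top.png

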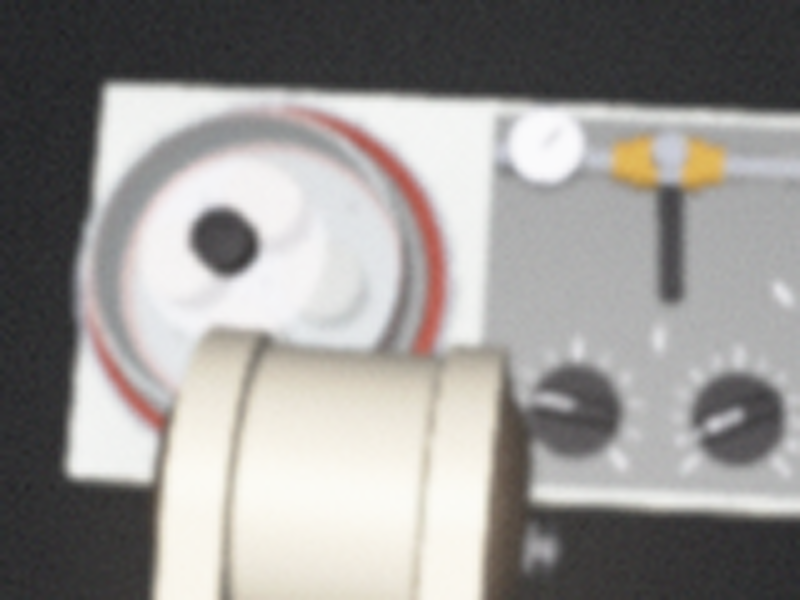

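```bash
cat > jar.py <<'E'
from h import *
from scipy.optimize import least_squares
def jarfit(n,f,c0):
    p=cv2.imread(f'pics/{f}.png');hsv=cv2.cvtColor(p,cv2.COLOR_BGR2HSV)
    red=((hsv[...,0]<12)|(hsv[...,0]>168))&(hsv[...,1]>90)
    red=cv2.resize(red.astype(np.float32),None,fx=1,fy=1)>.5
    cam,_=ray(n,[[320,200]]);dc=cam[:2]-c0;a0=np.arctan2(dc[1],dc[0])
    In,Out=[],[]
    for a in np.arange(a0-1.6,a0+1.6,.04):
        rr=np.arange(.085,.13,.0003);P=np.c_[c0[0]+rr*np.cos(a),c0[1]+rr*np.sin(a),0*rr+.078];uv=proj(n,P).astype(np.float32)
        sat=cv2.remap(hsv[...,1].astype(np.float32)*(( (hsv[...,0]<14)|(hsv[...,0]>166))),uv[:,:1],uv[:,1:],cv2.INTER_LINEAR)[:,0]
        k=np.nonzero(sat>80)[0]
        if len(k)>12 and k[0]>8 and k[-1]<len(rr)-8: In.append(P[k[0],:2]);Out.append(P[k[-1],:2])
    In,Out=np.array(In),np.array(Out)
    fit=lambda Q:least_squares(lambda x:np.hypot(*(Q-x[:2]).T)-x[2],[*c0,.105],loss='soft_l1',f_scale=.001)
    fitR=lambda Q,R:least_squares(lambda x:np.hypot(*(Q-x[:2]).T)-R,c0,loss='soft_l1',f_scale=.001).x
    w=np.median(np.hypot(*(In-c0).T)),np.median(np.hypot(*(Out-c0).T))
    ci,co=fitR(In,w[0]),fitR(Out,w[1])
    print(n,len(In),'foot',ci.round(4),'gasket',co.round(4),'offset mm',((ci-co)*1000).round(1),np.round(w,4),'width mm',(np.hypot(*(Out-In).T)*1000).round(0).tolist())
E
python3 - <<'E'
from jar import *
jarfit('scene','scene10',np.array([.5077,.158]));jarfit('top','top10',np.array([.5106,.1524]))
E
```

```text
scene 80 foot [0.5076 0.1585] gasket [0.5077 0.1579] offset mm [-0.1  0.6] [0.1001 0.1111] width mm [9.0, 9.0, 9.0, 10.0, 10.0, 10.0, 10.0, 9.0, 9.0, 10.0, 10.0, 11.0, 10.0, 11.0, 10.0, 10.0, 11.0, 12.0, 12.0, 12.0, 11.0, 11.0, 11.0, 12.0, 12.0, 11.0, 11.0, 12.0, 13.0, 12.0, 12.0, 12.0, 13.0, 12.0, 12.0, 12.0, 12.0, 12.0, 12.0, 12.0, 13.0, 13.0, 12.0, 12.0, 11.0, 12.0, 12.0, 12.0, 12.0, 11.0, 11.0, 12.0, 12.0, 11.0, 11.0, 11.0, 11.0, 11.0, 11.0, 10.0, 10.0, 10.0, 11.0, 11.0, 10.0, 10.0, 10.0, 10.0, 10.0, 10.0, 9.0, 9.0, 10.0, 9.0, 9.0, 10.0, 9.0, 8.0, 8.0, 9.0]
top 36 foot [0.5103 0.1525] gasket [0.5108 0.1524] offset mm [-0.5  0.1] [0.1012 0.1099] width mm [5.0, 6.0, 6.0, 6.0, 6.0, 6.0, 9.0, 9.0, 9.0, 9.0, 9.0, 9.0, 9.0, 9.0, 10.0, 9.0, 8.0, 8.0, 8.0, 9.0, 9.0, 9.0, 9.0, 9.0, 9.0, 9.0, 9.0, 9.0, 9.0, 8.0, 9.0, 8.0, 8.0, 8.0, 8.0, 8.0]
```

The jar is centred within about 1 mm relative to the gasket in both views. Next the dial pointers.

```bash
cat > dial.py <<'E'
from h import *
def dial(n,f,ax,yaw=4.2):
    p=cv2.imread(f'pics/{f}.png').astype(np.float32).min(2)
    out=[]
    ys=np.arange(-.034,.0341,.0005);X,Y=np.meshgrid(ax[0]+ys,ax[1]+ys,indexing='ij')
    P=np.c_[X.ravel(),Y.ravel(),0*X.ravel()+.110];uv=proj(n,P).astype(np.float32)
    g=cv2.remap(p,uv[:,0].reshape(X.shape),uv[:,1].reshape(X.shape),cv2.INTER_CUBIC)
    m=((g>110)&(np.hypot(X-ax[0],Y-ax[1])<.0275)).astype(np.uint8)
    k,l,s,c=cv2.connectedComponentsWithStats(m)
    if k<2: print('none');return g
    i=1+s[1:,4].argmax();Q=np.c_[X[l==i],Y[l==i]];W=g[l==i]-100;mu=(Q*W[:,None]).sum(0)/W.sum();w,V=np.linalg.eigh(np.cov(Q.T,aweights=W))
    v=V[:,1];v=v*np.sign(v@(mu-ax)); phi=np.degrees(np.arctan2(v[1],v[0])); phi2=np.degrees(np.arctan2(*(mu-ax)[::-1]))
    print(n,'npx',s[i,4],'mid',mu.round(4),'ratio',np.sqrt(w[1]/w[0]).round(2),'len',(np.sqrt(12*w[1])*1000).round(1),'world dir PCA',phi.round(1),'centre-based',phi2.round(1),'value deg',(135+yaw-phi).round(1),(135+yaw-phi2).round(1))
    return g
E
python3 - <<'E'
from dial import *
for n in('top','scene'):
    for nm,ax in(('th',(.4555,-.0495)),('ti',(.4645,-.149))):
        b=(-.0015,0) if n=='top' else (-.003,.004)
        g=dial(n,n+'0',np.array(ax)+b);cv2.imwrite(f'pics/d_{n}_{nm}.png',cv2.resize(np.clip(g[::-1,::-1],0,255).astype(np.uint8),(300,300)))
a=[[cv2.imread(f'pics/d_{n}_{m}.png') for m in('th','ti')] for n in('top','scene')]
cv2.imwrite('pics/d0.png',np.vstack([np.hstack(x) for x in a]))
E
```

```text
top npx 3110 mid [ 0.4617 -0.0462] ratio 1.51 len 58.7 world dir PCA 99.3 centre-based 22.9 value deg 39.9 116.3
top npx 2151 mid [ 0.4754 -0.1606] ratio 2.05 len 57.9 world dir PCA 45.0 centre-based -43.1 value deg 94.2 182.3
scene npx 4041 mid [ 0.44   -0.0398] ratio 1.99 len 46.1 world dir PCA -116.3 centre-based 155.6 value deg 255.5 -16.4
scene npx 3574 mid [ 0.4505 -0.1385] ratio 2.12 len 55.2 world dir PCA -125.8 centre-based 149.4 value deg 265.0 -10.2
```

View pics/d0.png

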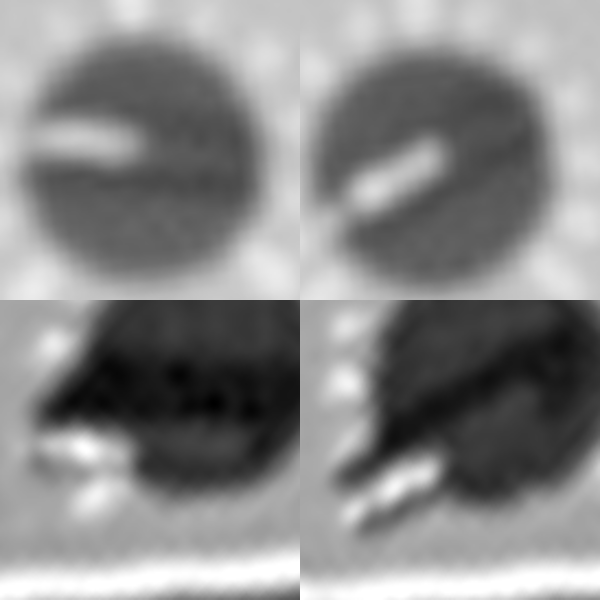

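Crop: rectified dials; the thermostat line runs from (138,147) to (35,133), so about 81.5° in world; the timer's is about 119°. Going to the thermostat with yaw 261.5.

Emit:
{"op": "drive_tool", "data": {"plan": [[0.45,[0.012,-0.0078,0],10.2],[0.45,[0.012,-0.0078,0],10.2],[0.45,[0.012,-0.0078,0],10.2],[0.45,[0.012,-0.0078,0],10.2],[0.45,[0.012,-0.0078,0],10.2],[0.45,[0.012,-0.0078,0],10.2],[0.45,[0.012,-0.0078,0],10.2],[0.45,[0.012,-0.0079,0],10.1],[0.45,[0,0,0],0],[0.45,[0,0,0],0]], "grip_force": 30}}

```text
time: 35.5
ee_pos: [0.4607, -0.0467, 0.2197]
tcp_rot: [-180.0, 0.0, -98.7]
wrist_force: [0.2, -0.5, 0.8]
opening: 0.0382
```

Emit:
{"op": "drive_tool", "data": {"plan": [[0.45,[-0.004,-0.001,-0.035],0.2],[0.45,[0,0,-0.035],0],[0.45,[0,0,-0.025],0],[0.45,[0,0,-0.015],0],[0.45,[0,0,-0.001],0],[0.45,[0,0,0],0]]}}

```text
time: 36.25
ee_pos: [0.4566, -0.0479, 0.1092]
tcp_rot: [-179.9, 0.0, -98.4]
wrist_force: [0.5, -0.7, -0.4]
opening: 0.0386
```

Run:
```python
from h import *
s=st();p,d=snap('scene','scene11')
cv2.imwrite('pics/c11.png',cv2.resize(p[135:235,240:370,::-1],None,fx=6,fy=6,interpolation=cv2.INTER_CUBIC))
```

```text
{'time': 36.25, 'ee_pos': [0.457, -0.048, 0.109], 'tcp_rot': [-179.92, 0.003, -98.356], 'wrist_force': [0.48, -0.714, -0.434], 'opening': 0.039}
```

View pics/c11.png

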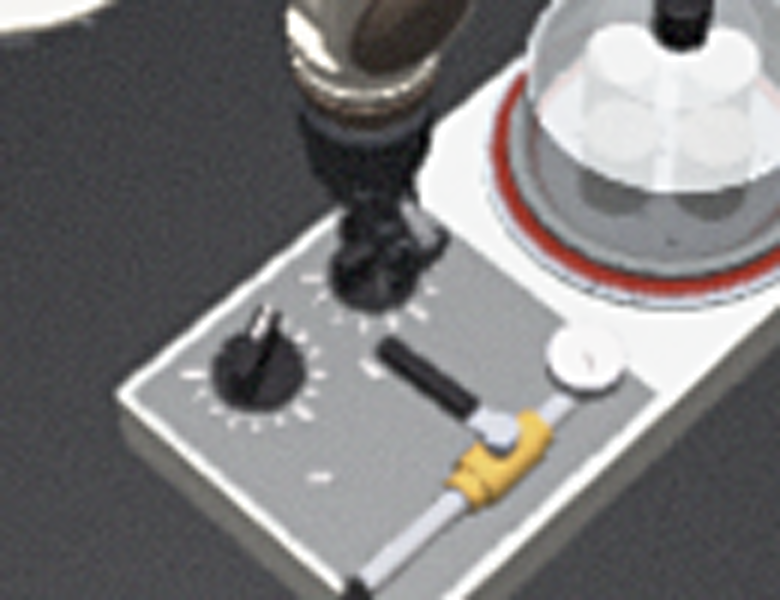

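Emit:
{"op": "drive_tool", "data": {"plan": [[0,[0,0,0],0],[0,[0,0,0],0],[0,[0,0,0],0],[0,[0,0,0],0]]}}

```text
time: 36.8
ee_pos: [0.4543, -0.0475, 0.109]
tcp_rot: [179.8, 0.0, -98.3]
wrist_force: [-13.3, 3.0, 12.0]
opening: 0.0134
```

Emit:
{"op": "drive_tool", "data": {"plan": [[0,[-0.002,0,0],-8],[0,[0,0,0],-10],[0,[0,0,0],-10],[0,[0,0,0],-10],[0,[0,0,0],-10],[0,[0,0,0],-10],[0,[0,0,0],-10],[0,[0,0,0],-10],[0,[0,0,0],0]]}}

```text
time: 37.92
ee_pos: [0.4536, -0.0471, 0.109]
tcp_rot: [179.9, -0.0, -176.4]
wrist_force: [-6.3, 6.1, 7.0]
opening: 0.0132
```

Emit:
{"op": "drive_tool", "data": {"plan": [[0,[0,0,0],-9],[0,[0,0,0],-9],[0,[0,0,0],-8.4],[0,[0,0,0],0],[0,[0,0,0],0],[0.4,[0,0,0],0],[0.4,[0,0,0],0],[0.4,[0,0,0.03],0],[0.4,[0,0,0.03],0],[0.4,[0,0,0],0]]}}

```text
time: 39.17
ee_pos: [0.4552, -0.0482, 0.1704]
tcp_rot: [179.9, 0.2, 157.3]
wrist_force: [-0.4, -0.8, -1.4]
opening: 0.0344
```

Emit:
{"op": "drive_tool", "data": {"plan": [[0.45,[0,-0.01,0.02],10.2],[0.45,[0,-0.01,0.02],10.2],[0.45,[0.001,-0.01,0],10.2],[0.45,[0.001,-0.01,0],10.2],[0.45,[0.001,-0.01,0],10.2],[0.45,[0.001,-0.01,0],10.2],[0.45,[0.001,-0.01,0],10.2],[0.45,[0.001,-0.01,0],10.2],[0.45,[0.001,-0.01,0],10.2],[0.45,[0,-0.009,0],10.2]]}}

```text
time: 40.42
ee_pos: [0.4609, -0.1473, 0.2071]
tcp_rot: [179.9, 0.0, -100.4]
wrist_force: [-0.0, -0.5, -0.4]
opening: 0.0385
```

Emit:
{"op": "drive_tool", "data": {"plan": [[0.45,[0,0,0],10],[0.45,[0,0,0],10],[0.45,[0,0,0],10],[0.45,[0,0,0],10],[0.45,[0,0,0],0],[0.45,[0,0,0],0]]}}

```text
time: 41.18
ee_pos: [0.461, -0.1469, 0.2077]
tcp_rot: [180.0, 0.0, -61.0]
wrist_force: [0.2, 0.1, -0.0]
opening: 0.0386
```

Run:
```python
from h import *
s=st()
for n,b in(('scene',(135,235,240,370)),('top',(170,280,290,390))):
    p,d=snap(n,n+'12');
    cv2.imwrite(f'pics/c12{n}.png',cv2.resize(p[b[0]:b[1],b[2]:b[3],::-1],None,fx=5,fy=5,interpolation=cv2.INTER_CUBIC))
```

```text
{'time': 41.175, 'ee_pos': [0.461, -0.147, 0.208], 'tcp_rot': [179.975, 0.022, -60.952], 'wrist_force': [0.205, 0.055, -0.049], 'opening': 0.039}
```

View pics/c12scene.png

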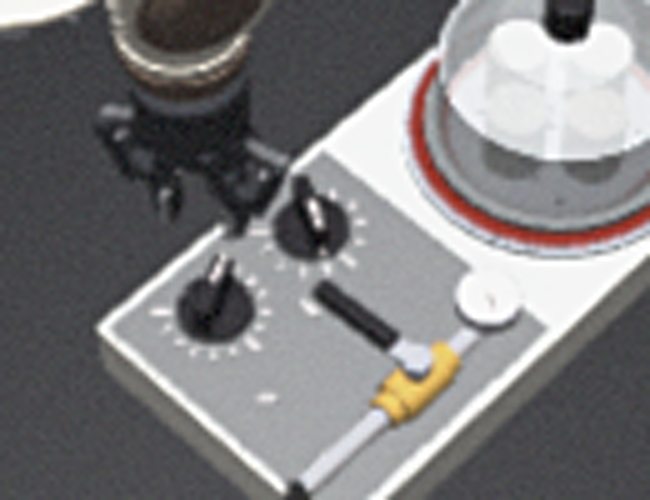

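The thermostat has turned: its line now runs from (313,198) to (322,228). Descend on the timer.

Emit:
{"op": "drive_tool", "data": {"plan": [[0.45,[0.001,0,-0.035],0],[0.45,[0,0,-0.035],0],[0.45,[0,0,-0.02],0],[0.45,[0,0,-0.009],0],[0.45,[0,0,0],0],[0,[0,0,0],0],[0,[0,0,0],0],[0,[0,0,0],0],[0,[0,0,0],0]]}}

```text
time: 42.4
ee_pos: [0.4619, -0.1475, 0.1104]
tcp_rot: [180.0, -0.1, -60.8]
wrist_force: [-4.3, -1.9, 5.0]
opening: 0.0134
```

Emit:
{"op": "drive_tool", "data": {"plan": [[0,[0,0,-0.001],-10],[0,[0,0,0],-10],[0,[0,0,0],-10],[0,[0,0,0],-10],[0,[0,0,0],-10],[0,[0,0,0],-10],[0,[0,0,0],-10],[0,[0,0,0],-10],[0,[0,0,0],-10],[0,[0,0,0],-10]]}}

```text
time: 43.65
ee_pos: [0.4604, -0.1471, 0.1103]
tcp_rot: [-180.0, -0.1, -161.1]
wrist_force: [-17.1, 2.4, 18.3]
opening: 0.014
```

Emit:
{"op": "drive_tool", "data": {"plan": [[0,[0,0,0],-10],[0,[0,0,0],-10],[0,[0,0,0],-10],[0,[0,0,0],-10],[0,[0,0,0],-10],[0,[0,0,0],-6],[0,[0,0,0],0],[0,[0,0,0],0]]}}

```text
time: 44.65
ee_pos: [0.4605, -0.1461, 0.1102]
tcp_rot: [-180.0, -0.1, 143.3]
wrist_force: [-15.8, 6.5, 18.6]
opening: 0.0135
```

Emit:
{"op": "drive_tool", "data": {"plan": [[0,[-0.001,0.001,0],-4.1],[0,[0,0,0],0],[0,[0,0,0],0],[0.4,[0,0,0],0],[0.4,[0,0,0],0],[0.4,[0,0,0.03],0],[0.4,[0,0,0.05],0],[0.4,[-0.05,0,0.02],0],[0.4,[-0.06,-0.02,0],0],[0.4,[-0.02,-0.02,0],0]]}}

```text
time: 45.9
ee_pos: [0.33, -0.1858, 0.209]
tcp_rot: [180.0, 0.1, 139.2]
wrist_force: [1.9, -0.1, 0.1]
opening: 0.0342
```

Run:
```python
from dial import *
st()
for n in('top','scene'): p,d=snap(n,n+'13')
for n in('top','scene'):
    for nm,ax in(('th',(.4550,-.048)),('ti',(.4625,-.147))):
        b=(-.0005,0) if n=='top' else (-.002,.004)
        g=dial(n,n+'13',np.array(ax)+b);cv2.imwrite(f'pics/d_{n}_{nm}.png',cv2.resize(np.clip(g[::-1,::-1],0,255).astype(np.uint8),(300,300)))
a=[[cv2.imread(f'pics/d_{n}_{m}.png') for m in('th','ti')] for n in('top','scene')]
cv2.imwrite('pics/d1.png',np.vstack([np.hstack(x) for x in a]))
```

```text
{'time': 45.9, 'ee_pos': [0.33, -0.186, 0.209], 'tcp_rot': [179.987, 0.102, 139.173], 'wrist_force': [1.883, -0.093, 0.051], 'opening': 0.034}
top npx 2349 mid [ 0.4687 -0.0499] ratio 1.49 len 42.5 world dir PCA -88.2 centre-based -7.8 value deg 227.4 147.0
top npx 2436 mid [ 0.4746 -0.1563] ratio 1.56 len 41.7 world dir PCA -123.2 centre-based -36.5 value deg 262.4 175.7
scene npx 3382 mid [ 0.4458 -0.0353] ratio 2.2 len 61.0 world dir PCA 51.3 centre-based 129.6 value deg 87.9 9.6
scene npx 3233 mid [ 0.4524 -0.1354] ratio 2.36 len 63.5 world dir PCA 50.3 centre-based 136.7 value deg 88.9 2.5
```

View pics/d1.png

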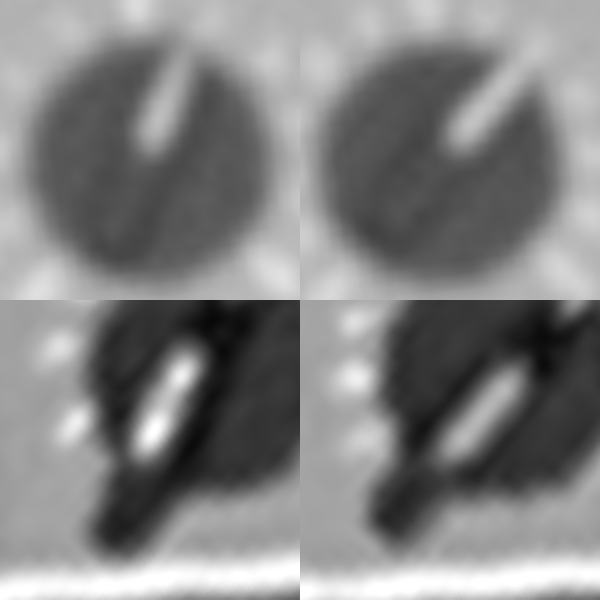

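View pics/top13.png

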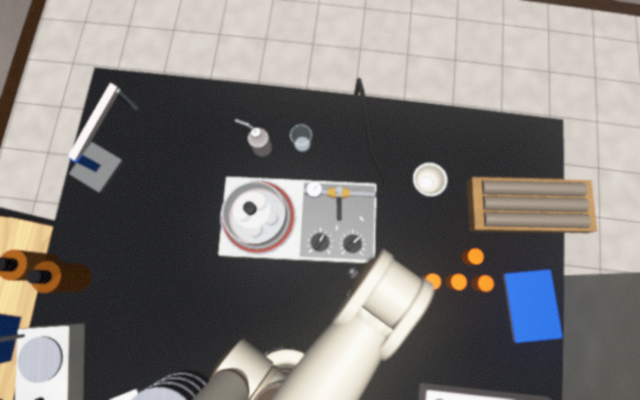

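Run:
```python
import numpy as np,cv2
for n in('top','scene'):
  for m in('th','ti'):
    g=cv2.imread(f'pics/d_{n}_{m}.png',0).astype(float)
    Y,X=np.mgrid[:300,:300]
    roi={'topth':(125,205,62,160),'topti':(135,235,70,160),'sceneth':(120,215,40,165),'sceneti':(130,240,50,170)}[n+m]
    M=np.zeros_like(g);a,b,c,d=roi;M[c:d,a:b]=1
    thr=np.median(g[(np.hypot(X-150,Y-150)<90)])
    for t in(20,35,50):
        k=(g>thr+t)&(M>0);kk,l,s,_=cv2.connectedComponentsWithStats(k.astype(np.uint8));i=1+s[1:,4].argmax();k=l==i
        w=g[k]-thr;P=np.c_[X[k],-Y[k]];C=np.cov(P.T,aweights=w);e,V=np.linalg.eigh(C);v=V[:,1];v*=np.sign(v[1])
        phi=np.degrees(np.arctan2(-v[0],v[1]));print(n,m,t,k.sum(),'world dir',phi.round(1),'value deg',(139.2-phi).round(1),'len mm',(np.sqrt(12*e[1])*.227).round(1))
```

```text
top th 20 4612 world dir -23.9 value deg 163.1 len mm 20.8
top th 35 3682 world dir -23.3 value deg 162.5 len mm 20.2
top th 50 2855 world dir -22.2 value deg 161.4 len mm 19.2
top ti 20 5148 world dir -45.1 value deg 184.3 len mm 22.5
top ti 35 4272 world dir -45.0 value deg 184.2 len mm 22.1
top ti 50 3530 world dir -44.9 value deg 184.1 len mm 21.6
scene th 20 4889 world dir -25.8 value deg 165.0 len mm 24.7
scene th 35 4245 world dir -26.0 value deg 165.2 len mm 24.3
scene th 50 3676 world dir -26.0 value deg 165.2 len mm 23.8
scene ti 20 4509 world dir -40.3 value deg 179.5 len mm 23.9
scene ti 35 3719 world dir -40.2 value deg 179.4 len mm 23.2
scene ti 50 3052 world dir -40.1 value deg 179.3 len mm 22.3
```

The dials read about 162° (thermostat) and 180° (timer), within tolerance. The jaw clamp angle agrees. Now the valve lever: measure its axis and direction.

```bash
cat > lever.py <<'E'
from h import *
def lever(n,f,lo=(.50,.63,-.19,-.05)):
    p=cv2.imread(f'pics/{f}.png');xs=np.arange(lo[0],lo[1],.0005);ys=np.arange(lo[2],lo[3],.0005);X,Y=np.meshgrid(xs,ys,indexing='ij')
    uv=proj(n,np.c_[X.ravel(),Y.ravel(),0*X.ravel()+.130]).astype(np.float32)
    g=cv2.remap(p.max(2).astype(np.float32),uv[:,0].reshape(X.shape),uv[:,1].reshape(X.shape),cv2.INTER_LINEAR)
    m=(g<100).astype(np.uint8);k,l,s,c=cv2.connectedComponentsWithStats(m);i=1+s[1:,4].argmax()
    Q=np.c_[X[l==i],Y[l==i]];mu=Q.mean(0);w,V=np.linalg.eigh(np.cov(Q.T));v=V[:,1];v*=-np.sign(v[0])
    t=(Q-mu)@v
    print(n,'mid',mu.round(4),'len',np.ptp(t).round(4),'wid',np.sqrt(12*w[0]).round(4),'dir deg',(np.degrees(np.arctan2(v[1],v[0]))%360).round(1),'axis est',(mu-v*.056).round(4))
E
python3 - <<'E'
from lever import *
lever('top','top13');lever('scene','scene13')
p=cv2.imread('pics/top13.png');hsv=cv2.cvtColor(p,cv2.COLOR_BGR2HSV)
# white housing yaw: gray panel/white, edges in top13
for n in('top','scene'):
    p=cv2.imread(f'pics/{n}0.png');d=np.load(f'pics/{n}0_d.npy');C=cloud(n,d)
    m=((p.min(2)>130)&(C[...,2]>.055)&(abs(C[...,0]-.52)<.2)&(abs(C[...,1]-.03)<.3)).astype(np.uint8)
    m=cv2.morphologyEx(m,cv2.MORPH_CLOSE,np.ones((25,25)));c=max(cv2.findContours(m,cv2.RETR_EXTERNAL,cv2.CHAIN_APPROX_NONE)[0],key=len)[:,0]
    P=onz(n,c,.07)[:,:2];r=cv2.minAreaRect((P*1000).astype(np.float32));print(n,'rect',np.round(r[0],1),np.round(r[1],1),round(r[2],2))
    ctr=np.array(r[0])/1000
    # front edge fit
    R=np.array([[np.cos(.073),-np.sin(.073)],[np.sin(.073),np.cos(.073)]]);L=(P-ctr)@R
    for nm,s in(('front',(L[:,0]<-.115)&(abs(L[:,1])<.2)),('back',(L[:,0]>.115)&(abs(L[:,1])<.2))):
        if s.sum()>10:
            q=np.polyfit(L[s,1],L[s,0],1);print(nm,s.sum(),'yaw',(4.18-np.degrees(np.arctan(q[0]))).round(2))
E
```

```text
top mid [ 0.5572 -0.0925] len 0.0665 wid 0.0102 dir deg 187.0 axis est [ 0.6127 -0.0856]
scene mid [ 0.5575 -0.0926] len 0.0714 wid 0.0174 dir deg 186.1 axis est [ 0.6132 -0.0866]
top rect [ 860.2 -807.2] [520.9 767.6] 87.28
front 422 yaw -1.33
back 344 yaw 17.8
scene rect [516.6  67. ] [251.8 556.4] 4.15
front 72 yaw 4.18
back 71 yaw 4.22
```

Emit:
{"op": "drive_tool", "data": {"plan": [[0.35,[0.044,0.0186,0],9.5],[0.35,[0.044,0.0186,0],9.5],[0.35,[0.044,0.0186,0],9.5],[0.35,[0.044,0.0186,0],9.5],[0.35,[0.044,0.0186,0],9.3],[0.35,[0,0,0],0],[0.35,[0,0,0],0]], "grip_force": 30}}

```text
time: 46.88
ee_pos: [0.5518, -0.0922, 0.2076]
tcp_rot: [180.0, -0.1, -173.6]
wrist_force: [-0.6, 0.0, 0.7]
opening: 0.0304
```

Emit:
{"op": "drive_tool", "data": {"plan": [[0.35,[0,0,-0.035],0],[0.35,[0,0,-0.03],0],[0.35,[0,0,-0.016],0],[0.35,[0,0,0],0],[0.35,[0,0,0],0]]}}

```text
time: 47.5
ee_pos: [0.5522, -0.0929, 0.1287]
tcp_rot: [-180.0, 0.1, -173.6]
wrist_force: [-0.0, -0.3, -0.9]
opening: 0.0299
```

Run:
```python
from h import *
s=st()
for n,b in(('scene',(135,235,240,370)),):
    p,d=snap(n,n+'14');
    cv2.imwrite(f'pics/c14{n}.png',cv2.resize(p[b[0]:b[1],b[2]:b[3],::-1],None,fx=6,fy=6,interpolation=cv2.INTER_CUBIC))
```

```text
{'time': 47.5, 'ee_pos': [0.552, -0.093, 0.129], 'tcp_rot': [-179.969, 0.108, -173.556], 'wrist_force': [-0.026, -0.25, -0.91], 'opening': 0.03}
```

View pics/c14scene.png

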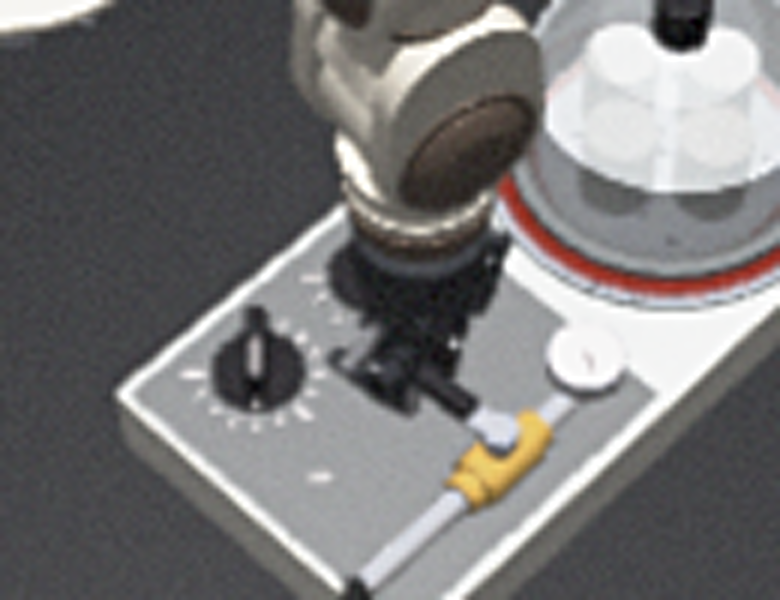

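Emit:
{"op": "drive_tool", "data": {"plan": [[0.35,[0,0,-0.003],0],[0.2,[0,0,0],0],[0,[0,0,0],0],[0,[0,0,0],0],[0,[0,0,0],0]]}}

```text
time: 48.18
ee_pos: [0.5518, -0.0927, 0.1243]
tcp_rot: [-180.0, 0.0, -173.5]
wrist_force: [-1.2, 0.1, 2.1]
opening: 0.0137
```

Emit:
{"op": "drive_tool", "data": {"plan": [[0,[0.0009,-0.0057,0],5.3],[0,[0.0014,-0.0055,0],5.3],[0,[0.0019,-0.0054,0],5.3],[0,[0.0024,-0.0052,0],5.3],[0,[0.0029,-0.005,0],5.3],[0,[0.0034,-0.0047,0],5.3],[0,[0.0037,-0.0043,0],5.3],[0,[0.0042,-0.004,0],5.3],[0,[0,0,0],0],[0,[0,0,0],0]]}}

```text
time: 49.42
ee_pos: [0.5726, -0.1318, 0.1243]
tcp_rot: [180.0, 0.1, -131.2]
wrist_force: [-0.6, 5.4, 2.9]
opening: 0.0135
```

Emit:
{"op": "drive_tool", "data": {"plan": [[0.15,[0,0,0],0],[0.3,[0,0,0],0],[0.3,[0,0,0],0],[0.3,[0,0,0.03],0],[0.3,[0,0,0.05],0],[0.3,[-0.05,0,0.02],0],[0.3,[-0.06,-0.03,0],0],[0.3,[-0.06,-0.04,0],0],[0.3,[-0.05,-0.04,0],0],[0.3,[0,0,0],0]]}}

```text
time: 50.68
ee_pos: [0.3633, -0.2363, 0.2247]
tcp_rot: [-179.9, -0.0, -131.5]
wrist_force: [0.3, 0.3, 0.6]
opening: 0.0255
```

Run:
```python
from lever import *
from jar import jarfit
st()
for n,b in(('scene',(100,240,255,415)),('top',(165,280,205,385))):
    p,d=snap(n,n+'15')
    cv2.imwrite(f'pics/c15{n}.png',cv2.resize(p[b[0]:b[1],b[2]:b[3],::-1],None,fx=4.2,fy=4.2,interpolation=cv2.INTER_CUBIC))
lever('top','top15');lever('scene','scene15')
jarfit('scene','scene15',np.array([.5077,.158]));jarfit('top','top15',np.array([.5106,.1524]))
```

```text
{'time': 50.675, 'ee_pos': [0.363, -0.236, 0.225], 'tcp_rot': [-179.923, -0.036, -131.477], 'wrist_force': [0.305, 0.343, 0.618], 'opening': 0.026}
top mid [ 0.5739 -0.1289] len 0.067 wid 0.0124 dir deg 229.9 axis est [ 0.6099 -0.086 ]
scene mid [ 0.5777 -0.1285] len 0.0694 wid 0.0196 dir deg 229.3 axis est [ 0.6142 -0.0861]
scene 80 foot [0.5077 0.1584] gasket [0.5077 0.1579] offset mm [0.1 0.5] [0.1    0.1111] width mm [9.0, 9.0, 9.0, 10.0, 10.0, 10.0, 10.0, 10.0, 9.0, 10.0, 10.0, 11.0, 10.0, 11.0, 10.0, 10.0, 11.0, 12.0, 11.0, 11.0, 10.0, 11.0, 11.0, 11.0, 12.0, 11.0, 12.0, 12.0, 13.0, 12.0, 12.0, 12.0, 13.0, 12.0, 12.0, 12.0, 12.0, 12.0, 12.0, 12.0, 13.0, 13.0, 12.0, 12.0, 11.0, 12.0, 12.0, 12.0, 12.0, 10.0, 11.0, 12.0, 12.0, 11.0, 11.0, 11.0, 11.0, 11.0, 11.0, 10.0, 10.0, 10.0, 11.0, 11.0, 10.0, 10.0, 10.0, 10.0, 10.0, 10.0, 9.0, 9.0, 9.0, 9.0, 9.0, 10.0, 9.0, 8.0, 8.0, 9.0]
top 80 foot [0.5101 0.153 ] gasket [0.5106 0.1523] offset mm [-0.5  0.7] [0.1015 0.1099] width mm [6.0, 6.0, 6.0, 6.0, 6.0, 7.0, 7.0, 7.0, 7.0, 7.0, 7.0, 7.0, 7.0, 7.0, 7.0, 7.0, 8.0, 8.0, 8.0, 8.0, 8.0, 8.0, 8.0, 8.0, 8.0, 8.0, 8.0, 8.0, 8.0, 9.0, 9.0, 8.0, 8.0, 8.0, 9.0, 9.0, 9.0, 8.0, 9.0, 9.0, 9.0, 9.0, 9.0, 9.0, 9.0, 9.0, 9.0, 9.0, 10.0, 10.0, 9.0, 9.0, 9.0, 9.0, 9.0, 9.0, 9.0, 9.0, 9.0, 9.0, 8.0, 8.0, 9.0, 8.0, 9.0, 9.0, 9.0, 9.0, 9.0, 8.0, 9.0, 9.0, 8.0, 8.0, 8.0, 8.0, 8.0, 8.0, 8.0, 8.0]
```

View pics/c15scene.png

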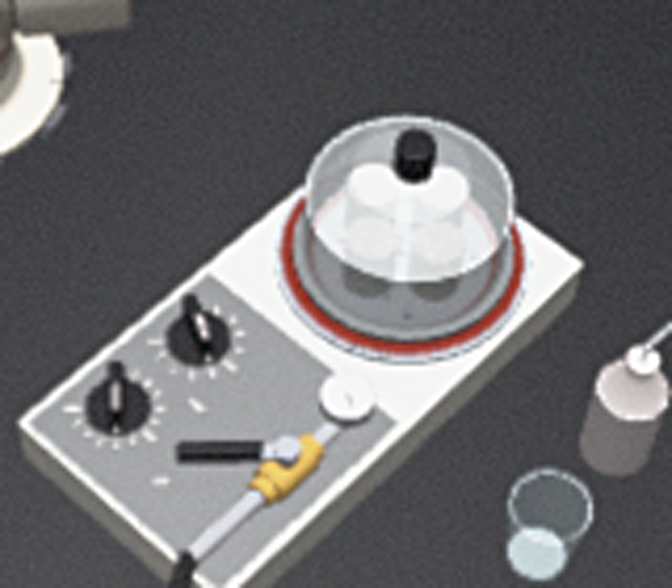

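View pics/c15top.png

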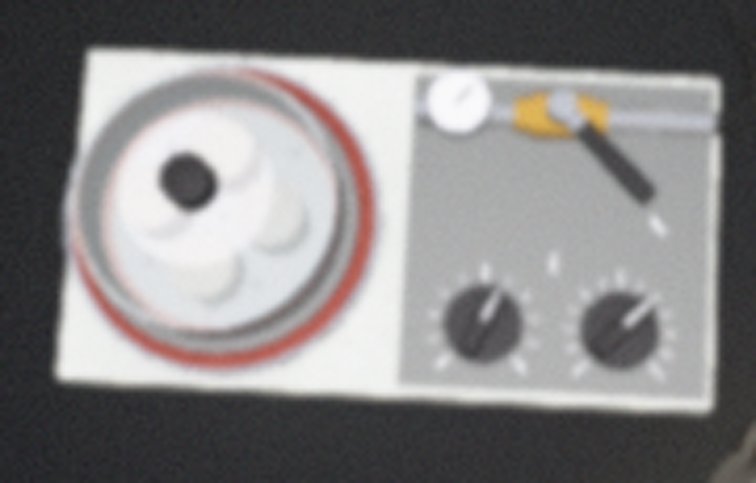

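View pics/scene15.png

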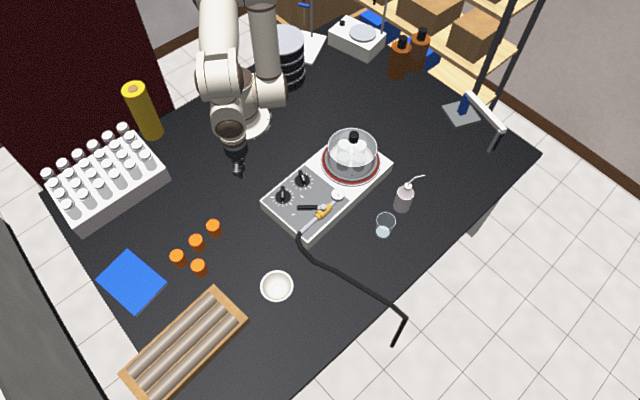

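All checks agree: the lever lines up with its half mark at (657,225) in the top crop, the jar is centred, the dials are set, and the bystanders are unmoved.

Run:
```python
from h import *
st(); job.job_done(); st()
```

```text
{'time': 50.775, 'ee_pos': [0.366, -0.235, 0.224], 'tcp_rot': [-179.948, 0.009, -131.27], 'wrist_force': [-0.69, 0.235, -1.005], 'opening': 0.025}
the job is handed in; nothing more can be done
the job is handed in; nothing more can be done
```

The dryer is set up and the job was handed in at about 50.8 s; no verdict was reported. No core was knocked aside and no grip slipped that I could see.

| Item | Last check | Allowed |
|---|---|---|
| Four grey cores | about 42 mm from the plate centre, all standing, before the jar went on; still visible under the jar afterwards | within 78 mm at the end (66 mm when set down) |
| Bell jar | centred on the gasket within about 1 mm in both cameras | 10 mm |
| Thermostat | 157.3° jaw angle, which is 60 on the scale; cameras read 161–165° | 162° ± 5.4° |
| Timer | 139.2° jaw angle, which is 8 h on the scale; scene camera 179.5°, top camera 184° | 180° ± 5.4° |
| Valve | 45–46° in both cameras, in line with its half mark | 45° ± 7° |

- **Order:** the valve was opened only after the jar was on. The orange look-alikes, wash bottle, beaker and mortar look unmoved.
- **Disagreements:** the two timer readings differ by about 4.5°, both within tolerance. The scene camera showed a constant offset of about 3–4 mm against the arm. I corrected for it and judged the jar's centring relative to the gasket within each picture.

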